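Wedge a busbar tight in the drilling fixture

ROBOT

A 7-joint arm with a two-finger parallel gripper is mounted at the origin on a cart in front of the work surface, level with it; the furniture and walls round the work are solid. World frame = base frame: x ahead of the robot, y to its left, z up, the work surface at z = 0. Lengths are in m, angles in rad, forces in N, time in s.
With the tool pointing down it reaches from about 0.35 to 0.9 m from the base axis. Payload 8.1 kg.
Tool frame: the origin (TCP) lies midway between the tips of the shut fingers; the grasp point (between the pads) lies 19 mm behind it; z points along the fingers, y is the line along which they close (so a half turn about z gives the same grasp; the last joint's range is limited). The gripper opens to 92 mm and grips with 3 to 60 N. Pads are 19 mm wide; open, the fingers measure 130 mm over their backs; the gripper's body (75 mm by 190 mm) begins 47 mm behind the grasp point.
Start: joints at [-1.297, 0.434, 0.025, 1.573, -0.012, 1.134, -0.075], TCP at [0.23, 0.581, 0.196] pointing down, gripper open.
Joint ranges: [-2.62, 2.62], [-0.44, 2.09], [-1.27, 1.32], [0.08, 2.57], [-1.32, 4.46], [0.12, 2], [-2.74, 2.74]. Speed limits (rad/s): [2.22, 2.22, 3.01, 3.01, 3.14, 3.14, 3.14].

INTERFACE

Orientations are given as a rotation vector (axis times angle).
In Python, from cell import observe, get_image, camera_model, sign_off, recognise, silhouettes gives the robot as it stands.
- The arm moves only by the tool apply_moves, never from a script. Its argument "motion" is a list of rows, each an object of numbers: "x", "y", "z": the shift along the world's x, y, z in cm; "yaw": the turn about the world's z in degrees; "hand": the opening, from -1 (shut) to 1 (fully open), so that 0 is half open. In form: [{"x": .., "y": .., "z": .., "yaw": .., "hand": ..}, ...]. A call has 1 to 10 rows; each row is the pose to reach, as a shift and turn from the pose commanded when the call began; what a row does not reach only later rows make up. A row lasts 1/8 s, in which the tool goes at most 62.5 mm and 10.7 degrees, less where a joint would pass 70% of its speed; a pose out of reach is approached as far as the arm can. A call with a gripper value outside its range is refused whole. The fingers move at their own pace and stop on an object; "newtons" is the grip in N (left out, the last holds). Time passes only in rows, so rows that repeat a pose let the fingers close. It gives the time, the measured TCP pose, the force, the opening and the grip force at its end, in the units of the state.
- observe(): the state, without advancing time (a new reading comes with each control period).
- get_image(name): name is "side" or "top" or "wrist"; returns the picture (384x512x3 uint8, blue, green, red); there is no depth.
- camera_model(name): a dict with "camera_matrix" (3x3 intrinsics, pixels), "T" (4x4, takes a point from camera to world coordinates). Camera axes: x right, y up, looking along -z (the intrinsics and any distortion apply to the point x, -y, -z); pixel columns grow to the right and rows downward; lengths in m; the calibration is good to about 2 mm. The wrist camera is an equidistant fisheye: a pixel r from the principal point sees the ray r / f radians off the axis. A picture is of the moment at which its call begins: read the wrist's pose just before it. camera_model takes no time and is no camera call; for the wrist camera it gives the pose at the moment of the call.
- sign_off(): hands the job in; it is judged then, once.
Trained networks look in the newest picture that a camera, given by its name, has taken for a name from the list of things; names that differ only in an ending like _2 or _b are one class to them, and where a whole thing is asked for, a point or a joint stands for the part that bears it (a point fixed in the world has none). Each returns a list of dicts, best first, with "p" (0 to 1); they miss things now and then, are a little off and sometimes report something else, mostly with a low value. They report only what shows in the picture. A call takes as long as a camera call.
- recognise(query, camera): "rect" ([left, top, right, bottom] in pixels, round what is visible of it).
- silhouettes(query, camera): "mask" (384x512 bool, what is visible of it) and "rect" ([left, top, right, bottom] in pixels, round what is visible of it).
The state is a dict: "clock": time; "joints": joint angles; "dq": joint speeds; "joint_efforts": joint torques, N m; "position": TCP position; "ee_rot": TCP orientation; "force": force on the tool from outside, world axes, zero at the start; "ft_torque": the same for the moment, N m; "width": opening from 0.0 (shut) to 1.0 (fully open); "gripper_force": force on a finger pad.
Only numpy, scipy, OpenCV 4.12 (cv2) and the standard library are available. Lean on these libraries where they do the work, as an engineer would, in place of code of your own. Each camera call takes 0.05 s, during which the arm holds its last target. There are 200 camera calls.

TASK

Clamp the flat aluminium bar in the drilling fixture: first push it near both ends until it lies parallel against the fixture's rail, then set the tapered steel key, thin end first, into the gap between the bar and the bevelled stop and tap its thick end until the key is tight, lying flat on the plate. Let go of everything and leave the other things on the bench where they are.

Things in the scene. Friction and masses are not known exactly. Their poses are not given: they have to be found in the camera images.
- fixture: Drilling fixture, fixed to the bench. Dark steel plate 120 (x) x 260 (y) x 10 mm thick; origin at the centre of the plate's underside, z up. Rail: steel, 250 mm along y, its straight inner face at x = +35 mm facing -x, top 32 mm above the bench. The bevelled stop stands across from its middle (point stop_face).
- bar: Flat aluminium bar, loose on the fixture's plate between rail and stop, 30 (x) x 220 (y, its length) x 15 mm high, 0.2 to 0.4 kg; origin at the centre of its underside. Starts up to 16 mm off the rail, a little askew. At the rail its origin is at x = +20, z = +10 mm in the fixture frame. Pushing one end makes the other swing out a little; push again where an end stands off.
- key: Tapered steel key (wedge), loose on the bench, 110 mm long (y), 40 mm high (z), 0.2 to 0.45 kg; origin at mid-length on the underside. Straight face at x = +14 mm, parallel to y (goes along the bar); sloping face at x = -14 + 0.1455 y mm (goes along the stop): 36 mm thick at y = -55 mm, 20 mm at the nose (y = +55 mm).
- heat_sink: Bystander: bare aluminium finned heat sink, 50x60x32 mm, loose on the bench; origin at the centre of its underside.
- transformer: Bystander: small mains transformer, 73x62x49 mm, loose on the bench; origin on its underside.
- side_cutters: Bystander: pliers-like side cutters with red handles, 59x164x15 mm, loose on the bench; origin at the centre of its underside.
- hex_keys: Bystander: set of hex keys in a blue holder, 30x90x21 mm, loose on the bench; origin at the centre of its underside.
- stop_face (a point): Middle of the bevelled face of the fixture's stop, a steel block 60 mm long, 26 mm thick, top 28 mm above the bench. The face looks towards the rail and lies on the line x = -23 + 0.1455 (y - 5) mm of the fixture frame, from about y = -10 to y = +50 mm: the gap to the bar narrows towards +y. Axes as the fixture's.
- key_tight (a point): Where the key's origin is, on the fixture's plate, when the key is just tight with the bar at the rail: x = -9, y = +5, z = +10 mm in the fixture frame, key axes parallel to the fixture's, nose to +y. 40 mm of the thick end then still stand out of the stop. The key goes in towards +y, jams by friction and stays.
- key_thick_end (a point): Middle of the key's flat thick end face (36 mm wide, 40 mm high), the face to tap, which looks to the key's -y. A push of 10 to 20 N here towards the nose drives the key tight.

How it is judged:
By the outcome, as a careful person would: the job done as asked, in the order asked, and still so for the second after the job is handed in, with the robot touching nothing.
It also fails if it takes over 72 s, if anything falls off the work surface, if the arm or the gripper's body presses on something with over 40 N, if the wrist force passes 120 N, or if a joint passes its speed limit or range.

## Working session

There is one attempt and no reset: what is moved stays moved. The work goes in short steps, Python scripts to look and compute and a tool call to move; the robot and the scene stay as the last step left them, time stands still between calls to the robot, and variables do not carry over. Pictures are saved under pics/ and viewed, at most 10 in all, crops included, and the job is handed in when it is done.

Besides the shell and the picture viewer there is one more tool, called after "Call:" by a JSON object that holds its "fn" and its "kwargs", one argument or row to a line. apply_moves: Moves the arm, as the interface text tells. Its arguments: {"type":"object","properties":{"motion":{"type":"array","items":{"type":"object","properties":{"x":{"type":"number"},"y":{"type":"number"},"z":{"type":"number"},"yaw":{"type":"number"},"hand":{"type":"number"}}}},"newtons":{"type":"number"}},"required":["motion"]}

```bash
mkdir -p pics; ls; cat > h.py <<'E'
import numpy as np,cv2
from cell import *
def px2w(cam,uv,z,m=None):
    m=m or camera_model(cam);K=np.array(m["camera_matrix"]);T=np.array(m["T"])
    uv=np.atleast_2d(np.array(uv,float));n=(uv-K[:2,2])/[K[0,0],K[1,1]]
    if cam=="wrist":
        r=np.linalg.norm(n,axis=1)+1e-9
        d=np.c_[n[:,0]/r*np.sin(r),-n[:,1]/r*np.sin(r),-np.cos(r)]
    else: d=np.c_[n[:,0],-n[:,1],-np.ones(len(n))]
    d=d@T[:3,:3].T;o=T[:3,3]
    return o+d*((z-o[2])/d[:,2])[:,None]
E
python3 - <<'E'
from h import *
s=observe();print(s)
a=get_image("top");b=get_image("side")
cv2.imwrite("pics/t0.png",cv2.resize(a,(800,600)));cv2.imwrite("pics/s0.png",b)
for c in("top","side"):
    m=camera_model(c);print(c,{k:np.round(v,3) if not isinstance(v,str) else v for k,v in m.items()})
for q in["fixture","bar","key","stop_face","heat_sink","transformer","side_cutters","hex_keys"]:
    for r in silhouettes(q,"top")[:2]:
        mk=r["mask"];box=cv2.minAreaRect(np.argwhere(mk)[:,::-1].astype(np.float32));P=cv2.boxPoints(box)
        print(q,round(r["p"],2),np.round(r["rect"]),np.round(P).tolist(),np.round(px2w("top",P,0)[:,:2],3).tolist())
E
```

```text
pics
{'clock': 0.0, 'joints': array([-1.29660375,  0.43522251,  0.02493923,  1.57411165, -0.01159692,
        1.13400036, -0.07508537]), 'dq': array([-1.28949018e-03,  4.53341535e-04, -7.96834251e-04, -6.03990396e-04,
        1.58524426e-05, -2.25506651e-04,  1.75906905e-03]), 'joint_efforts': array([-4.82856231e-04, -6.67857456e+01,  9.84076224e-01, -3.14454138e+01,
       -6.07315404e-02,  4.27887181e-02,  1.60330474e-04]), 'position': array([0.2297929 , 0.58060863, 0.19543929]), 'ee_rot': array([-5.88374052e-01, -3.08583282e+00,  2.49482964e-03]), 'force': array([0.26365565, 1.12115599, 0.19989573]), 'ft_torque': array([ 0.00840128,  0.00129477, -0.00861265]), 'gripper_force': 0.0, 'width': 0.9985323161631937}
top {'camera_matrix': array([[456.094,   0.   , 261.888],
       [  0.   , 456.094, 185.514],
       [  0.   ,   0.   ,   1.   ]]), 'T': array([[ 0.024,  0.982, -0.186,  0.302],
       [-0.999,  0.029,  0.02 , -0.009],
       [ 0.025,  0.185,  0.982,  1.31 ],
       [ 0.   ,  0.   ,  0.   ,  1.   ]])}
side {'camera_matrix': array([[451.359,   0.   , 255.604],
       [  0.   
[... 1189 characters left out ...]
095], [0.507, 0.156]]
heat_sink 0.58 [348. 192. 371. 219.] [[344.0, 204.0], [354.0, 187.0], [373.0, 199.0], [363.0, 216.0]] [[0.501, -0.277], [0.552, -0.307], [0.519, -0.363], [0.469, -0.333]]
transformer 0.65 [139. 117. 163. 137.] [[140.0, 117.0], [163.0, 117.0], [163.0, 135.0], [140.0, 135.0]] [[0.747, 0.333], [0.75, 0.265], [0.694, 0.262], [0.692, 0.329]]
side_cutters 0.97 [274. 241. 326. 281.] [[271.0, 250.0], [282.0, 233.0], [329.0, 262.0], [318.0, 279.0]] [[0.364, -0.067], [0.414, -0.097], [0.334, -0.232], [0.285, -0.202]]
hex_keys 0.75 [178. 234. 203. 267.] [[180.0, 238.0], [191.0, 233.0], [203.0, 263.0], [193.0, 268.0]] [[0.392, 0.193], [0.405, 0.164], [0.321, 0.124], [0.308, 0.154]]
```

View pics/t0.png

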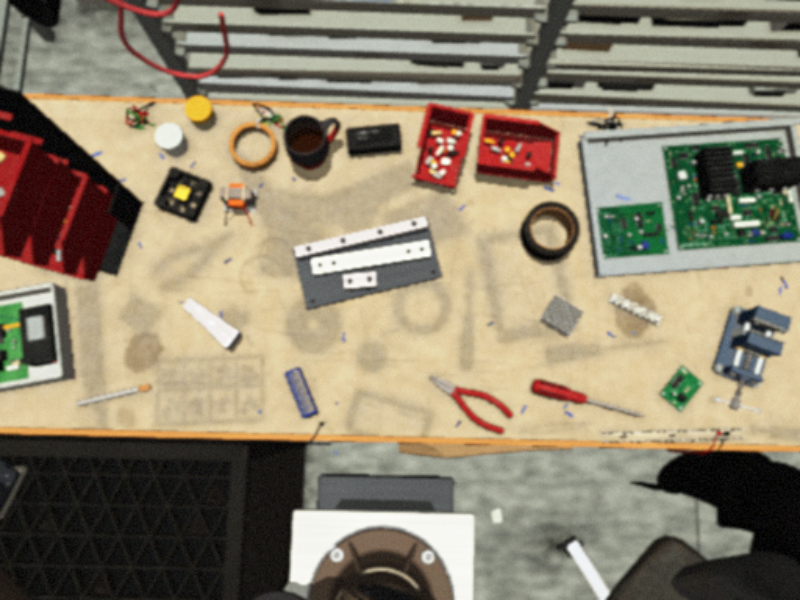

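View pics/s0.png

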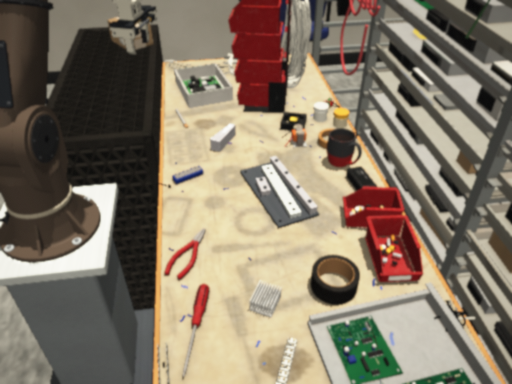

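The fixture has its rail at the top and is yawed about +15°. The key is at the left with its nose up-left, at (190,303) to (230,340) in the top view. Next I'll take a closer look with the wrist camera.

Call:
{"fn": "apply_moves", "kwargs": {
  "motion": [
    {"x": 2,"y": -5,"z": 4,"yaw": -10},
    {"x": 6,"y": -10,"z": 8,"yaw": -20},
    {"x": 10,"y": -15,"z": 11,"yaw": -30},
    {"x": 14,"y": -20,"z": 13,"yaw": -40},
    {"x": 18,"y": -25,"z": 15,"yaw": -50},
    {"x": 22,"y": -30,"z": 15,"yaw": -53},
    {"x": 25,"y": -35,"z": 15,"yaw": -53},
    {"x": 25,"y": -38,"z": 15,"yaw": -53},
    {"x": 25,"y": -38,"z": 15,"yaw": -53},
    {"x": 25,"y": -38,"z": 15,"yaw": -53}
  ]
}}

```text
schema error: expected keys x, y, z, yaw, hand
```

```bash
python3 - <<'E'
from h import *
s=observe();print(s["position"],s["ee_rot"],s["dq"].round(3),s["joints"].round(2))
m=camera_model("wrist");a=get_image("wrist");cv2.imwrite("pics/w1.png",cv2.resize(a,(800,600),interpolation=cv2.INTER_CUBIC))
np.save("a.npy",a)
import pickle;pickle.dump(m,open("m.pkl","wb"));print(m)
for q,z in[("fixture",.01),("bar",.025),("key",.04)]:
    for r in silhouettes(q,"wrist")[:2]:
        c=max(cv2.findContours(r["mask"].astype(np.uint8),0,1)[0],key=cv2.contourArea)[:,0]
        W=px2w("wrist",c,z,m)[:,:2];b=cv2.minAreaRect((W*1000).astype(np.float32))
        print(q,round(r["p"],2),np.round(r["rect"]),b,cv2.boxPoints(b).round().tolist())
E
```

```text
[0.23000571 0.58114047 0.19622826] [5.88505526e-01 3.08593529e+00 3.95555041e-06] [ 0.     0.001  0.001  0.001  0.001 -0.     0.002] [-1.3   0.43  0.03  1.57 -0.01  1.13 -0.08]
{'camera_matrix': array([[297.31863964,   0.        , 254.02365849],
       [  0.        , 297.31863964, 185.40512875],
       [  0.        ,   0.        ,   1.        ]]), 'T': array([[ 3.68742521e-01, -8.84703947e-01, -2.85180434e-01,
         1.52505146e-01],
       [ 9.29531571e-01,  3.50996352e-01,  1.13016017e-01,
         6.11758661e-01],
       [ 1.11575316e-04, -3.06758027e-01,  9.51787529e-01,
         3.84205112e-01],
       [ 0.00000000e+00,  0.00000000e+00,  0.00000000e+00,
         1.00000000e+00]])}
key 0.69 [  0. 352.  21. 374.] ((493.3240966796875, -266.70849609375), (65.93098449707031, 129.4261474609375), 32.70697021484375) [[431.0, -230.0], [501.0, -339.0], [556.0, -303.0], [486.0, -194.0]]
```

View pics/w1.png

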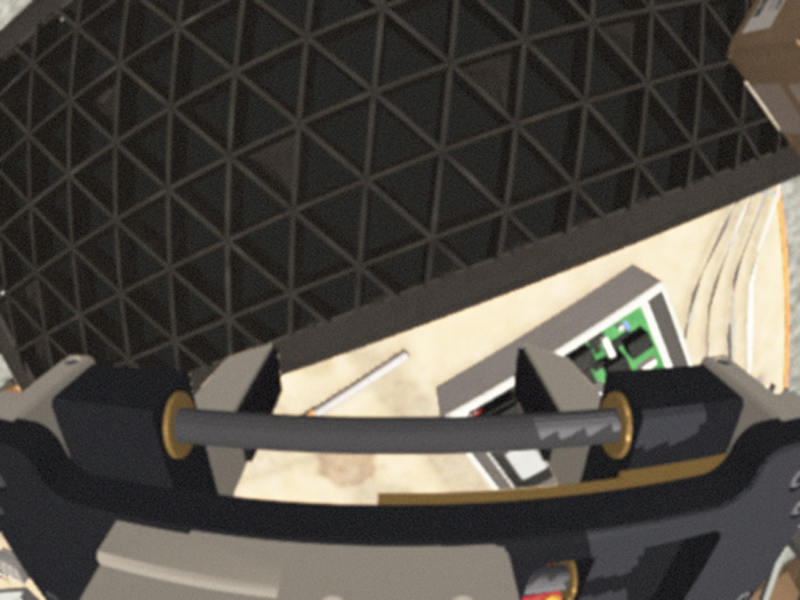

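The wrist camera still shows the start pose because the move was refused: every row needs all five keys, including "hand".

Call:
{"fn": "apply_moves", "kwargs": {
  "motion": [
    {"x": 2,"y": -5,"z": 4,"yaw": -10,"hand": 0},
    {"x": 6,"y": -10,"z": 8,"yaw": -20,"hand": -1},
    {"x": 10,"y": -15,"z": 11,"yaw": -30,"hand": -1},
    {"x": 14,"y": -20,"z": 13,"yaw": -40,"hand": -1},
    {"x": 18,"y": -25,"z": 15,"yaw": -50,"hand": -1},
    {"x": 22,"y": -30,"z": 15,"yaw": -53,"hand": -1},
    {"x": 25,"y": -35,"z": 15,"yaw": -53,"hand": -1},
    {"x": 25,"y": -38,"z": 15,"yaw": -53,"hand": -1},
    {"x": 25,"y": -38,"z": 15,"yaw": -53,"hand": -1},
    {"x": 25,"y": -38,"z": 15,"yaw": -53,"hand": -1}
  ]
}}

```text
clock: 1.95
position: [0.4797, 0.2018, 0.3463]
ee_rot: [-1.903, -2.499, -0.001]
force: [0.1, 0.1, -0.3]
width: 0.011
gripper_force: 0.0
```

```bash
cat > look.py <<'E'
import sys,pickle
from h import *
def look(tag,qs):
    s=observe();print(s["clock"],s["position"].round(4),s["ee_rot"].round(3),abs(s["dq"]).max().round(3),s["joints"].round(2),s["force"].round(1))
    m=camera_model("wrist");a=get_image("wrist");cv2.imwrite(f"pics/{tag}.png",cv2.resize(a,(800,600),interpolation=cv2.INTER_CUBIC))
    pickle.dump((m,a),open(tag+".pkl","wb"))
    for q,z in qs:
        for r in silhouettes(q,"wrist")[:2]:
            c=max(cv2.findContours(r["mask"].astype(np.uint8),0,1)[0],key=cv2.contourArea)[:,0]
            b=cv2.minAreaRect((px2w("wrist",c,z,m)[:,:2]*1000).astype(np.float32))
            print(q,round(r["p"],2),np.round(r["rect"]),np.round(b[0]),np.round(b[1]),round(b[2],1),cv2.boxPoints(b).round().tolist())
E
python3 - <<'E'
from look import *
look("w2",[("fixture",.01),("bar",.025),("key",.04)])
E
```

```text
1.95 [0.4797 0.2018 0.3463] [-1.903e+00 -2.499e+00 -1.000e-03] 0.023 [-0.85  0.17  0.42  1.6  -0.07  1.39 -0.15] [ 0.1  0.1 -0.3]
fixture 0.65 [261. 171. 325. 241.] [584.  99.] [120. 150.] 15.4 [[506.0, 156.0], [546.0, 11.0], [662.0, 43.0], [622.0, 188.0]]
bar 0.59 [290. 184. 309. 243.] [594.  93.] [ 35. 114.] 11.6 [[565.0, 145.0], [588.0, 33.0], [622.0, 40.0], [599.0, 152.0]]
key 0.95 [241.  50. 303.  99.] [475. 324.] [108.  33.] 55.4 [[431.0, 288.0], [458.0, 270.0], [519.0, 359.0], [492.0, 377.0]]
```

Call:
{"fn": "apply_moves", "kwargs": {
  "motion": [
    {"x": 3,"y": -6,"z": 0,"yaw": 0,"hand": -1},
    {"x": 6,"y": -12,"z": 0,"yaw": 0,"hand": -1},
    {"x": 8,"y": -18,"z": 0,"yaw": 0,"hand": -1},
    {"x": 10,"y": -24,"z": 0,"yaw": 0,"hand": -1},
    {"x": 12,"y": -28,"z": 0,"yaw": 0,"hand": -1},
    {"x": 12,"y": -28,"z": 0,"yaw": 0,"hand": -1},
    {"x": 12,"y": -28,"z": 0,"yaw": 0,"hand": -1}
  ]
}}

```text
clock: 3.02
position: [0.6002, -0.0776, 0.3458]
ee_rot: [-1.902, -2.5, 0.0]
force: [-0.6, -0.1, -1.2]
width: 0.008
gripper_force: 0.0
```

```bash
python3 - <<'E'
from look import *
look("w3",[("fixture",.01),("bar",.025)])
a=cv2.imread("pics/w2.png");b=cv2.imread("pics/w3.png")
cv2.imwrite("pics/w23.png",np.vstack([a[:300],b[:300]]))
E
```

```text
3.025 [ 0.6002 -0.0776  0.3458] [-1.902 -2.5    0.   ] 0.024 [-0.36  0.35  0.59  1.41 -0.19  1.45  0.5 ] [-0.6 -0.1 -1.2]
fixture 0.65 [238.   5. 309. 144.] [600.  45.] [120. 259.] 15.4 [[507.0, 154.0], [576.0, -96.0], [692.0, -64.0], [623.0, 186.0]]
bar 0.61 [267.  13. 289. 142.] [606.  36.] [ 31. 217.] 10.7 [[571.0, 140.0], [611.0, -73.0], [641.0, -67.0], [601.0, 146.0]]
```

View pics/w23.png

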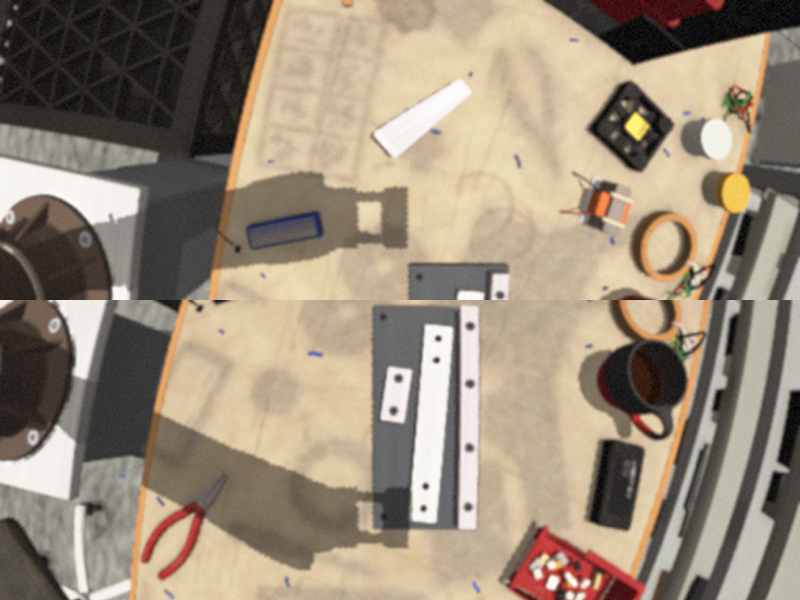

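The upper half shows the key with its nose up-right at (465,90). The lower half shows the bar askew, with the lower (-y) end further off the rail. Fixture origin is ≈(600,45) mm at yaw 15.4°. The bar is about 25 mm off at -y and 8 mm off at +y. I'll push the -y end first.

Call:
{"fn": "apply_moves", "kwargs": {
  "motion": [
    {"x": -2,"y": 0.8,"z": -6,"yaw": 0,"hand": -1},
    {"x": -2,"y": 0.8,"z": -12,"yaw": 0,"hand": -1},
    {"x": -2,"y": 0.8,"z": -18,"yaw": 0,"hand": -1},
    {"x": -2,"y": 0.8,"z": -24,"yaw": 0,"hand": -1},
    {"x": -2,"y": 0.8,"z": -29,"yaw": 0,"hand": -1},
    {"x": -2,"y": 0.8,"z": -32,"yaw": 0,"hand": -1},
    {"x": -2,"y": 0.8,"z": -33,"yaw": 0,"hand": -1},
    {"x": -2,"y": 0.8,"z": -33,"yaw": 0,"hand": -1}
  ]
}}

```text
clock: 4.18
position: [0.5802, -0.0701, 0.0166]
ee_rot: [-1.902, -2.5, -0.0]
force: [0.4, -0.6, -0.3]
width: 0.002
gripper_force: 0.0
```

Call:
{"fn": "apply_moves", "kwargs": {
  "motion": [
    {"x": 0.6,"y": 0.16,"z": 0,"yaw": 0,"hand": -1},
    {"x": 1.2,"y": 0.33,"z": 0,"yaw": 0,"hand": -1},
    {"x": 1.6,"y": 0.44,"z": 0,"yaw": 0,"hand": -1},
    {"x": 2.0,"y": 0.55,"z": 0,"yaw": 0,"hand": -1},
    {"x": 2.4,"y": 0.66,"z": 0,"yaw": 0,"hand": -1},
    {"x": 2.7,"y": 0.75,"z": 0,"yaw": 0,"hand": -1},
    {"x": 2.9,"y": 0.8,"z": 0,"yaw": 0,"hand": -1},
    {"x": 3.1,"y": 0.86,"z": 0,"yaw": 0,"hand": -1}
  ]
}}

```text
clock: 5.18
position: [0.611, -0.0622, 0.0162]
ee_rot: [-1.904, -2.499, 0.0]
force: [-1.0, -0.5, 0.1]
width: 0.005
gripper_force: 0.0
```

Call:
{"fn": "apply_moves", "kwargs": {
  "motion": [
    {"x": 0.1,"y": 0.03,"z": 0,"yaw": 0,"hand": -1},
    {"x": 0.2,"y": 0.05,"z": 0,"yaw": 0,"hand": -1},
    {"x": 0.3,"y": 0.08,"z": 0,"yaw": 0,"hand": -1},
    {"x": 0.3,"y": 0.08,"z": 0,"yaw": 0,"hand": -1}
  ]
}}

```text
clock: 5.68
position: [0.614, -0.0614, 0.0163]
ee_rot: [1.904, 2.499, 0.0]
force: [0.6, -0.1, 0.1]
width: 0.007
gripper_force: 0.0
```

```bash
python3 - <<'E'
from look import *
look("w4",[("bar",.025)])
E
```

```text
5.675 [ 0.614  -0.0614  0.0163] [1.904 2.499 0.   ] 0.002 [-0.29  0.65  0.45  1.8  -0.38  0.78  0.63] [ 0.6 -0.1  0.1]
bar 0.94 [250.   0. 316. 241.] [612.   7.] [ 31. 155.] 11.2 [[581.0, 80.0], [612.0, -72.0], [642.0, -66.0], [612.0, 86.0]]
```

View pics/w4.png

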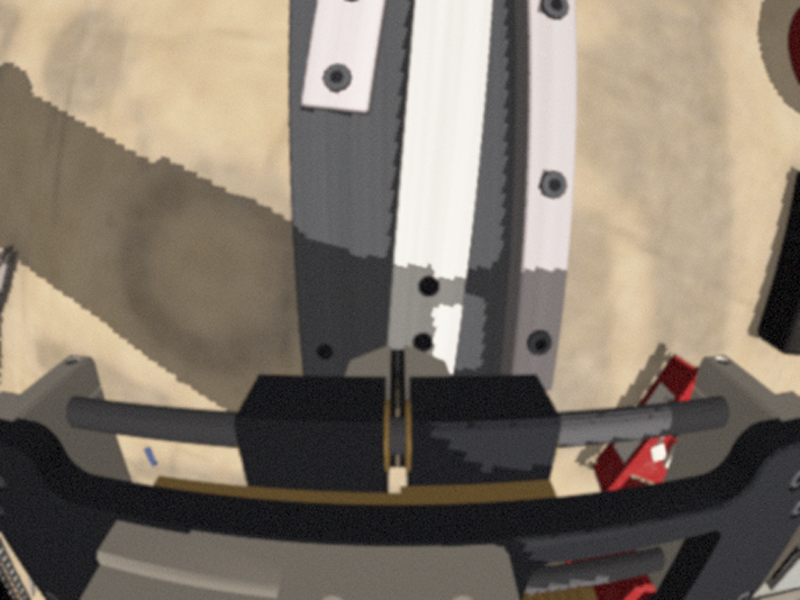

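```bash
python3 - <<'E'
from look import *
m,a=pickle.load(open("w4.pkl","rb"))
def f(P):
    d=(np.atleast_2d(P)[:,:2]*1000-[600,45]);c,s=np.cos(np.radians(15.4)),np.sin(np.radians(15.4));return (d@np.array([[c,-s],[s,c]])).round(1)
U=lambda L:np.array(L)/1.5625
print("bar left/right top edge",f(px2w("wrist",U([[391,285],[466,285],[388,340],[407,60],[487,60]]),.025,m)).tolist())
print("rail inner top edge",f(px2w("wrist",U([[521,280],[527,60],[514,370]]),.032,m)).tolist())
print("rail outer",f(px2w("wrist",U([[566,280],[574,60]]),.032,m)).tolist())
print("plate left",f(px2w("wrist",U([[297,285],[290,60],[303,372]]),.01,m)).tolist())
print("stop corner",f(px2w("wrist",U([[302,106],[367,111]]),.028,m)).tolist())
print("TCP",f([[.614,-.0614]]))
E
```

```text
bar left/right top edge [[-17.0, -78.7], [13.5, -78.7], [-18.4, -103.0], [-10.7, 10.2], [19.8, 11.3]]
rail inner top edge [[34.6, -74.4], [33.8, 11.1], [35.4, -114.5]]
rail outer [[53.9, -74.4], [52.7, 13.1]]
plate left [[-59.0, -83.3], [-58.9, 14.7], [-59.5, -126.9]]
stop corner [[-50.2, -7.2], [-25.7, -10.0]]
TCP [[ -14.8 -106.3]]
```

The bar's near edge is at x_f≈-18, and the TCP is at x_f=-14.8. The fingertips are slim, so contact has only just begun. I'll keep pushing.

Call:
{"fn": "apply_moves", "kwargs": {
  "motion": [
    {"x": 0.3,"y": 0.08,"z": 0,"yaw": 0,"hand": -1},
    {"x": 0.6,"y": 0.16,"z": 0,"yaw": 0,"hand": -1},
    {"x": 0.9,"y": 0.25,"z": 0,"yaw": 0,"hand": -1},
    {"x": 1.2,"y": 0.33,"z": 0,"yaw": 0,"hand": -1},
    {"x": 1.2,"y": 0.33,"z": 0,"yaw": 0,"hand": -1}
  ]
}}

```text
clock: 6.4
position: [0.6263, -0.058, 0.0162]
ee_rot: [1.903, 2.499, 0.0]
force: [-0.7, -0.0, -0.6]
width: 0.006
gripper_force: 0.0
```

```bash
cat >> look.py <<'E'
def f(P):
    d=(np.atleast_2d(P)[:,:2]*1000-[600,45]);c,s=np.cos(np.radians(15.4)),np.sin(np.radians(15.4));return (d@np.array([[c,-s],[s,c]])).round(1)
def baredge(m,mask):
    # per fixture-y: left and right edge of the bar mask, x_f at z=25
    v,u=np.nonzero(mask);F=f(px2w("wrist",np.c_[u,v],.025,m))
    for y in range(-120,111,20):
        k=abs(F[:,1]-y)<1.5
        if k.sum()>3: print("y",y,F[k,0].min(),F[k,0].max())
E
python3 - <<'E'
from look import *
look("w5",[]);m,a=pickle.load(open("w5.pkl","rb"))
r=silhouettes("bar","wrist")[0];print(r["p"],r["rect"]);baredge(m,r["mask"]);print(f(observe()["position"][None]/1))
E
```

```text
6.4 [ 0.6263 -0.058   0.0162] [1.903 2.499 0.   ] 0.01 [-0.29  0.66  0.45  1.77 -0.38  0.8   0.62] [-0.7 -0.  -0.6]
0.92 [232.3, 0.3, 294.1, 229.9]
y -100 -18.4 11.2
y -80 -17.2 12.0
y -60 -14.9 14.1
y -40 -13.3 16.2
y -20 -12.0 17.1
y 0 -10.7 18.8
y 20 -9.0 20.6
[[  -2.4 -106.3]]
```

```bash
python3 - <<'E'
from look import *
s=get_image("side");t=get_image("top")
m,a=pickle.load(open("w5.pkl","rb"))
def cr(cam,im):
    M=camera_model(cam);K=M["camera_matrix"];p=np.linalg.inv(M["T"])@[.62,-.02,.05,1];u=int(K[0,0]*p[0]/-p[2]+K[0,2]);v=int(K[1,1]*-p[1]/-p[2]+K[1,2])
    return cv2.resize(im[max(v-50,0):v+50,max(u-66,0):u+66],(400,300),interpolation=cv2.INTER_CUBIC)
w=cv2.resize(a[180:300,150:360],(800,300),interpolation=cv2.INTER_CUBIC)
cv2.imwrite("pics/c5.png",np.vstack([w,np.hstack([cr("side",s),cr("top",t)])]))
E
```

```text
(no output)
```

View pics/c5.png

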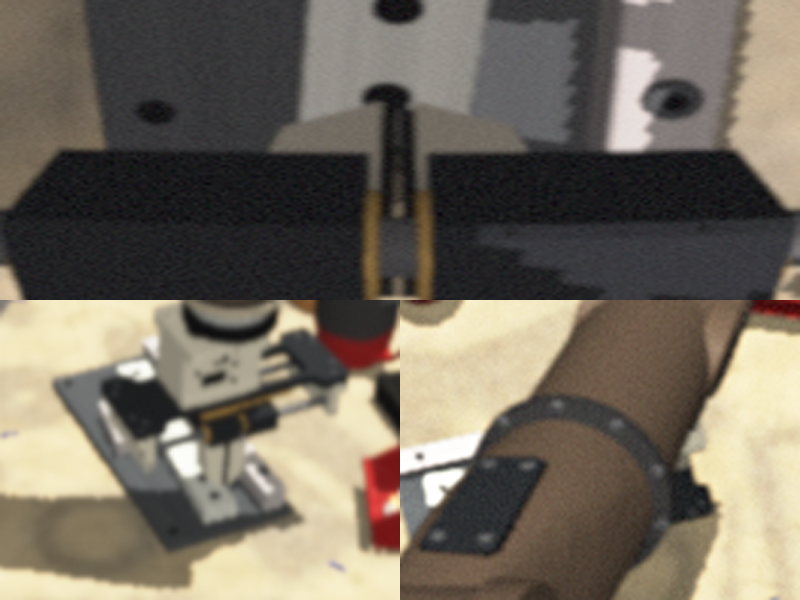

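```bash
cat >> look.py <<'E'
def proj(cam,P,m=None):
    m=m or camera_model(cam);K=np.array(m["camera_matrix"]);p=(np.linalg.inv(m["T"])@np.append(P,1))[:3];n=np.array([p[0],-p[1]]);z=-p[2]
    if cam=="wrist": r=np.linalg.norm(n);n=n/r*np.arctan2(r,z)
    else: n=n/z
    return (n*K[0,0]+K[:2,2]).round(1)
E
python3 - <<'E'
from look import *
m,a=pickle.load(open("w5.pkl","rb"));s=observe();P=s["position"]
for dz in(-.01,0,.01,.02,.03):
    print(dz,proj("wrist",P+[0,0,dz],m),proj("side",P+[0,0,dz]))
print("side crop center",proj("side",np.array([.62,-.02,.05])))
for xf,yf in((-18,-118),(11,-118)):
    c,q=np.cos(np.radians(15.4)),np.sin(np.radians(15.4));w=np.array([.6+(c*xf-q*yf)/1e3,.045+(q*xf+c*yf)/1e3,.025]);print(w,proj("side",w),proj("wrist",w,m))
print(s["joint_efforts"].round(2),s["ft_torque"])
E
```

```text
-0.01 [253.2 211.3] [293.4 216.1]
0 [253.2 217. ] [293.6 213.3]
0.01 [253.2 223.1] [293.8 210.4]
0.02 [253.1 229.8] [294.  207.6]
0.03 [253.1 237.2] [294.2 204.6]
side crop center [289.  194.3]
[ 0.6139819  -0.07354327  0.025     ] [290.5 215.2] [230.4 237.7]
[ 0.64194067 -0.06584214  0.025     ] [300.5 212.1] [273.  237.7]
[-4.000e-02 -7.104e+01  9.920e+00 -2.305e+01 -2.000e-02  8.000e-02
 -0.000e+00] [-0.03324496  0.05112773 -0.06082044]
```

The side view shows the fingertips above the bar, so the real tips seem to sit higher than the reported TCP. I'll go back beside the bar and feel for the plate.

Call:
{"fn": "apply_moves", "kwargs": {
  "motion": [
    {"x": 0,"y": 0,"z": 1,"yaw": 0,"hand": -1},
    {"x": -2.2,"y": -0.6,"z": 1,"yaw": 0,"hand": -1},
    {"x": -4.2,"y": -1.16,"z": 1,"yaw": 0,"hand": -1},
    {"x": -4.2,"y": -1.16,"z": 0,"yaw": 0,"hand": -1},
    {"x": -4.2,"y": -1.16,"z": -0.3,"yaw": 0,"hand": -1},
    {"x": -4.2,"y": -1.16,"z": -0.5,"yaw": 0,"hand": -1},
    {"x": -4.2,"y": -1.16,"z": -0.5,"yaw": 0,"hand": -1}
  ]
}}

```text
clock: 7.48
position: [0.5844, -0.0696, 0.011]
ee_rot: [1.903, 2.499, -0.0]
force: [0.0, 0.1, -0.0]
width: 0.002
gripper_force: 0.0
```

```bash
python3 - <<'E'
from look import *
look("w6",[]);m,a=pickle.load(open("w6.pkl","rb"))
s=get_image("side");P=observe()["position"];p=proj("side",P);u,v=map(int,p);print(p,f(P[None]),proj("wrist",P,m))
r=silhouettes("bar","wrist")[0];baredge(m,r["mask"])
A=cv2.resize(s[v-40:v+20,u-40:u+40],(800,600),interpolation=cv2.INTER_CUBIC);cv2.circle(A,(int((p[0]-u+40)*10),int((p[1]-v+40)*10)),6,(0,0,255),2);cv2.imwrite("pics/c6.png",A)
E
```

```text
7.475 [ 0.5844 -0.0696  0.011 ] [ 1.903  2.499 -0.   ] 0.005 [-0.28  0.62  0.44  1.88 -0.38  0.73  0.65] [ 0.   0.1 -0. ]
[278.7 219.3] [[ -45.6 -106.4]] [253.7 217.1]
y -100 -21.0 11.0
y -80 -18.8 12.6
y -60 -17.7 14.0
y -40 -16.5 15.9
y -20 -14.6 17.0
y 0 -13.0 18.4
y 20 -11.8 19.8
```

View pics/c6.png

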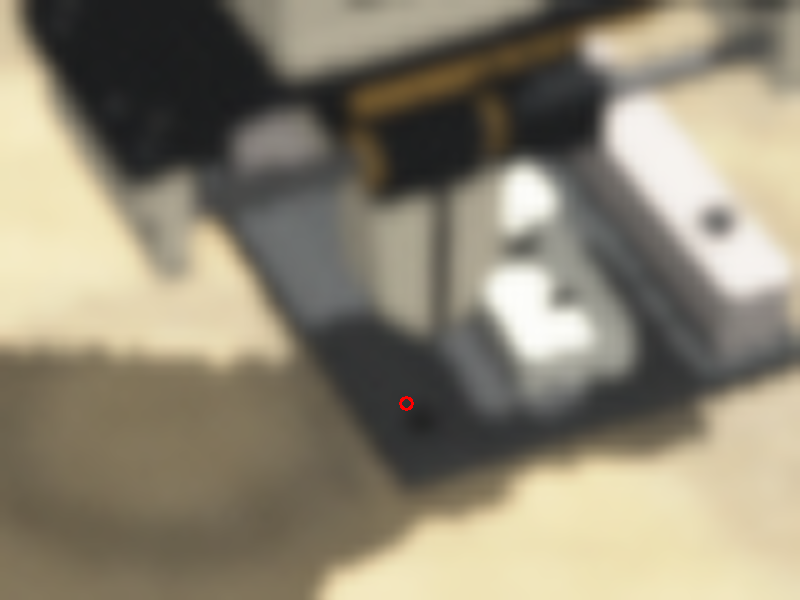

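```bash
python3 - <<'E'
from look import *
m,a=pickle.load(open("w6.pkl","rb"));P=observe()["position"]
from scipy.optimize import least_squares
g=least_squares(lambda X:np.r_[proj("wrist",X,m)-[254,222.5],proj("side",X)-[282,212.5]],P,diff_step=1e-3)
print(g.x,g.fun,P)
print("plate corner",proj("side",np.array([.5767,-.0963,.01])),"seen 278.2 227")
# plate right corner
M=camera_model("side")
print(px2w("side",[[278.2,227],[282,212.5]],.01,M),px2w("side",[[282,212.5]],.025,M))
print(camera_model("wrist")["T"][:3,3]-P)
E
```

```text
[ 0.58602318 -0.07141381  0.01167362] [ 1.4 -2.3 -2.5  7.1] [ 0.58429258 -0.06972079  0.01129569]
plate corner [277.7 227.1] seen 278.2 227
[[ 0.57800406 -0.09625975  0.01      ]
 [ 0.59798048 -0.04387779  0.01      ]] [[ 0.59434339 -0.06005539  0.025     ]]
[-0.02205222  0.08045842  0.1879757 ]
```

```bash
python3 - <<'E'
from look import *
m,a=pickle.load(open("w6.pkl","rb"));P=observe()["position"]
c=lambda P:f(P)
for z in(.0,.01,.015,.02,.025,.03,.035,.04,.05):
    w=px2w("wrist",[[254,222.5]],z,m);s=px2w("side",[[282,212.5]],z);print(z,f(w),f(s))
A=cv2.resize(a[170:290,160:340],(800,533),interpolation=cv2.INTER_CUBIC)
for h,col in((0,(0,0,255)),(.019,(0,255,0)),(.04,(255,0,0))):
    p=proj("wrist",P+[0,0,h],m);print(h,p);cv2.circle(A,tuple(int(q) for q in (p-[160,170])*4.444),5,col,2)
cv2.imwrite("pics/c7.png",A)
E
```

```text
0.0 [[ -45.4 -115.8]] [[-20.3 -75.4]]
0.01 [[ -45.4 -111.1]] [[-25.5 -85.2]]
0.015 [[ -45.4 -108.8]] [[-28.1 -90. ]]
0.02 [[ -45.4 -106.4]] [[-30.8 -94.9]]
0.025 [[ -45.4 -104.1]] [[-33.4 -99.8]]
0.03 [[ -45.4 -101.8]] [[ -36.  -104.7]]
0.035 [[-45.4 -99.4]] [[ -38.6 -109.5]]
0.04 [[-45.4 -97.1]] [[ -41.2 -114.4]]
0.05 [[-45.4 -92.4]] [[ -46.4 -124.2]]
0 [253.7 217.2]
0.019 [253.6 229.4]
0.04 [253.6 245.7]
```

View pics/c7.png

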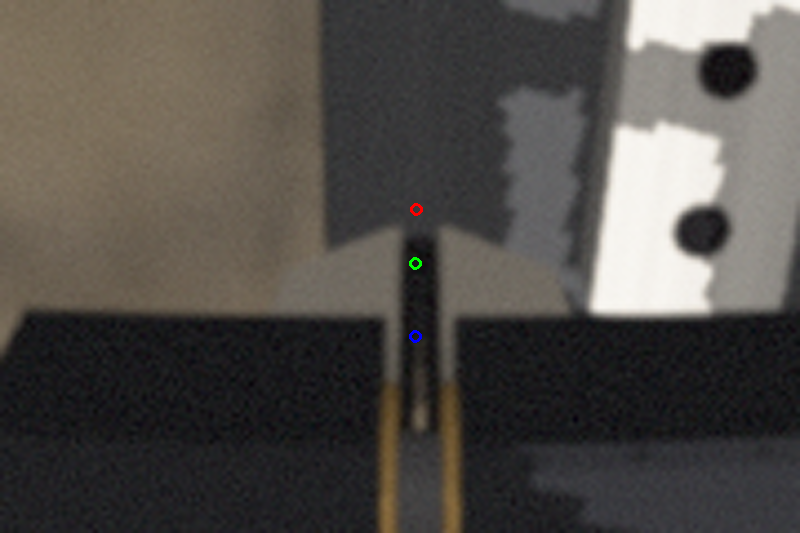

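In both cameras the fingertips sit about 25–30 mm above the reported TCP. I'll lower carefully and feel for the plate.

Call:
{"fn": "apply_moves", "kwargs": {
  "motion": [
    {"x": -0.3,"y": -0.1,"z": -0.5,"yaw": 0,"hand": -1},
    {"x": -0.3,"y": -0.1,"z": -1,"yaw": 0,"hand": -1},
    {"x": -0.3,"y": -0.1,"z": -1.5,"yaw": 0,"hand": -1},
    {"x": -0.3,"y": -0.1,"z": -1.8,"yaw": 0,"hand": -1},
    {"x": -0.3,"y": -0.1,"z": -1.8,"yaw": 0,"hand": -1}
  ]
}}

```text
clock: 8.25
position: [0.5808, -0.0708, -0.007]
ee_rot: [-1.903, -2.499, 0.0]
force: [-0.3, -0.3, -0.0]
width: 0.007
gripper_force: 0.0
```

Call:
{"fn": "apply_moves", "kwargs": {
  "motion": [
    {"x": 0,"y": 0,"z": -0.2,"yaw": 0,"hand": -1},
    {"x": 0,"y": 0,"z": -0.4,"yaw": 0,"hand": -1},
    {"x": 0,"y": 0,"z": -0.4,"yaw": 0,"hand": -1}
  ]
}}

```text
clock: 8.62
position: [0.5809, -0.0707, -0.0109]
ee_rot: [-1.904, -2.499, 0.0]
force: [0.1, 0.1, 0.6]
width: 0.007
gripper_force: 0.0
```

Call:
{"fn": "apply_moves", "kwargs": {
  "motion": [
    {"x": 0,"y": 0,"z": -0.2,"yaw": 0,"hand": -1},
    {"x": 0,"y": 0,"z": -0.4,"yaw": 0,"hand": -1},
    {"x": 0,"y": 0,"z": -0.4,"yaw": 0,"hand": -1}
  ]
}}

```text
clock: 9.0
position: [0.5808, -0.0707, -0.015]
ee_rot: [-1.904, -2.499, 0.0]
force: [0.9, 1.1, -0.2]
width: 0.006
gripper_force: 0.0
```

Call:
{"fn": "apply_moves", "kwargs": {
  "motion": [
    {"x": 0,"y": 0,"z": -0.15,"yaw": 0,"hand": -1},
    {"x": 0,"y": 0,"z": -0.3,"yaw": 0,"hand": -1},
    {"x": 0,"y": 0,"z": -0.3,"yaw": 0,"hand": -1}
  ]
}}

```text
clock: 9.38
position: [0.5809, -0.0707, -0.0179]
ee_rot: [-1.904, -2.499, 0.0]
force: [-1.0, 0.5, -0.0]
width: 0.005
gripper_force: 0.0
```

Call:
{"fn": "apply_moves", "kwargs": {
  "motion": [
    {"x": 0.5,"y": 0.13,"z": 0.2,"yaw": 0,"hand": -1},
    {"x": 1.0,"y": 0.27,"z": 0.2,"yaw": 0,"hand": -1},
    {"x": 1.4,"y": 0.38,"z": 0.2,"yaw": 0,"hand": -1},
    {"x": 1.8,"y": 0.5,"z": 0.2,"yaw": 0,"hand": -1},
    {"x": 2.2,"y": 0.6,"z": 0.2,"yaw": 0,"hand": -1},
    {"x": 2.6,"y": 0.71,"z": 0.2,"yaw": 0,"hand": -1},
    {"x": 2.9,"y": 0.79,"z": 0.2,"yaw": 0,"hand": -1},
    {"x": 3.2,"y": 0.88,"z": 0.2,"yaw": 0,"hand": -1},
    {"x": 3.2,"y": 0.88,"z": 0.2,"yaw": 0,"hand": -1}
  ]
}}

```text
clock: 10.5
position: [0.6134, -0.0618, -0.0157]
ee_rot: [1.903, 2.499, 0.0]
force: [-0.3, 0.2, -0.1]
width: 0.004
gripper_force: 0.2
```

```bash
cat > bar.py <<'E'
from look import *
look("wb",[]);m,a=pickle.load(open("wb.pkl","rb"))
r=silhouettes("bar","wrist")[0];print(r["p"]);baredge(m,r["mask"]);print(f(observe()["position"][None]))
E
python3 bar.py
```

```text
10.5 [ 0.6134 -0.0618 -0.0157] [1.903 2.499 0.   ] 0.006 [-0.27  0.69  0.42  1.82 -0.41  0.72  0.65] [-0.3  0.2 -0.1]
0.92
y -100 3.0 27.9
y -80 -3.2 27.6
y -60 -4.1 26.0
y -40 -4.9 25.3
y -20 -5.6 24.5
y 0 -6.6 23.7
y 20 -7.5 22.9
[[ -15.6 -106.4]]
```

Contact works now; the bar's -y end has moved to within about 7 mm of the rail.

Call:
{"fn": "apply_moves", "kwargs": {
  "motion": [
    {"x": 0.2,"y": 0.05,"z": 0,"yaw": 0,"hand": -1},
    {"x": 0.4,"y": 0.11,"z": 0,"yaw": 0,"hand": -1},
    {"x": 0.55,"y": 0.15,"z": 0,"yaw": 0,"hand": -1},
    {"x": 0.55,"y": 0.15,"z": 0,"yaw": 0,"hand": -1}
  ]
}}

```text
clock: 11.1
position: [0.6181, -0.0606, -0.0159]
ee_rot: [-1.903, -2.499, 0.001]
force: [-3.0, -1.0, 1.5]
width: 0.006
gripper_force: 1.5
```

```bash
python3 bar.py
```

```text
11.1 [ 0.6181 -0.0606 -0.0159] [-1.903e+00 -2.499e+00  1.000e-03] 0.005 [-0.27  0.7   0.42  1.8  -0.41  0.73  0.64] [-3.  -1.   1.5]
0.9
y -100 7.9 32.8
y -80 1.2 31.4
y -60 -0.7 29.8
y -40 -2.0 28.1
y -20 -3.1 26.8
y 0 -4.6 25.1
y 20 -6.0 23.7
[[ -10.5 -106.5]]
```

Call:
{"fn": "apply_moves", "kwargs": {
  "motion": [
    {"x": -1.5,"y": -0.4,"z": 0,"yaw": 0,"hand": -1},
    {"x": -2.2,"y": -0.6,"z": 3.5,"yaw": 0,"hand": -1},
    {"x": -3.7,"y": 5,"z": 4,"yaw": 0,"hand": -1},
    {"x": -5.4,"y": 11,"z": 4,"yaw": 0,"hand": -1},
    {"x": -7.2,"y": 17.7,"z": 4,"yaw": 0,"hand": -1},
    {"x": -7.2,"y": 17.7,"z": 2,"yaw": 0,"hand": -1},
    {"x": -7.2,"y": 17.7,"z": 0,"yaw": 0,"hand": -1},
    {"x": -7.2,"y": 17.7,"z": 0,"yaw": 0,"hand": -1}
  ]
}}

```text
clock: 12.2
position: [0.5459, 0.1169, -0.0166]
ee_rot: [-1.902, -2.499, 0.002]
force: [-0.1, -0.2, 0.5]
width: 0.003
gripper_force: 0.0
```

Call:
{"fn": "apply_moves", "kwargs": {
  "motion": [
    {"x": 0.5,"y": 0.13,"z": 0,"yaw": 0,"hand": -1},
    {"x": 0.9,"y": 0.24,"z": 0,"yaw": 0,"hand": -1},
    {"x": 1.2,"y": 0.33,"z": 0,"yaw": 0,"hand": -1},
    {"x": 1.5,"y": 0.41,"z": 0,"yaw": 0,"hand": -1},
    {"x": 1.8,"y": 0.5,"z": 0,"yaw": 0,"hand": -1},
    {"x": 2.0,"y": 0.55,"z": 0,"yaw": 0,"hand": -1},
    {"x": 2.0,"y": 0.55,"z": 0,"yaw": 0,"hand": -1}
  ]
}}

```text
clock: 13.08
position: [0.5664, 0.1222, -0.0154]
ee_rot: [-1.903, -2.499, -0.0]
force: [-3.9, 0.1, 4.3]
width: 0.003
gripper_force: 3.0
```

```bash
python3 bar.py
```

```text
13.075 [ 0.5664  0.1222 -0.0154] [-1.903 -2.499 -0.   ] 0.002 [-0.6   0.65  0.43  1.91 -0.42  0.67  0.36] [-3.9  0.1  4.3]
0.62
y 100 0.1 31.1
[[-12.   83.4]]
```

Call:
{"fn": "apply_moves", "kwargs": {
  "motion": [
    {"x": 0.1,"y": 0.03,"z": 0,"yaw": 0,"hand": -1},
    {"x": 0.2,"y": 0.05,"z": 0,"yaw": 0,"hand": -1},
    {"x": 0.3,"y": 0.08,"z": 0,"yaw": 0,"hand": -1},
    {"x": 0.3,"y": 0.08,"z": 0,"yaw": 0,"hand": -1}
  ]
}}

```text
clock: 13.68
position: [0.5686, 0.1228, -0.0155]
ee_rot: [-1.903, -2.498, 0.001]
force: [-4.5, -0.2, 7.5]
width: 0.004
gripper_force: 4.5
```

Call:
{"fn": "apply_moves", "kwargs": {
  "motion": [
    {"x": 0.05,"y": 0.01,"z": 0,"yaw": 0,"hand": -1},
    {"x": 0.1,"y": 0.03,"z": 0,"yaw": 0,"hand": -1},
    {"x": 0.1,"y": 0.03,"z": 0,"yaw": 0,"hand": -1}
  ]
}}

```text
clock: 14.05
position: [0.5686, 0.1229, -0.0156]
ee_rot: [-1.902, -2.497, 0.003]
force: [-8.2, -1.0, 11.4]
width: 0.003
gripper_force: 6.6
```

The +y end is at the rail: position has stalled and force is rising. Now I'll re-push the -y end.

Call:
{"fn": "apply_moves", "kwargs": {
  "motion": [
    {"x": -1.3,"y": -0.35,"z": 0,"yaw": 0,"hand": -1},
    {"x": -2.2,"y": -0.6,"z": 3.5,"yaw": 0,"hand": -1},
    {"x": -0.5,"y": -6.5,"z": 4,"yaw": 0,"hand": -1},
    {"x": 1.2,"y": -12.5,"z": 4,"yaw": 0,"hand": -1},
    {"x": 2.9,"y": -18.6,"z": 4,"yaw": 0,"hand": -1},
    {"x": 3.0,"y": -18.6,"z": 2,"yaw": 0,"hand": -1},
    {"x": 3.0,"y": -18.6,"z": 0,"yaw": 0,"hand": -1},
    {"x": 3.0,"y": -18.6,"z": 0,"yaw": 0,"hand": -1}
  ]
}}

```text
clock: 15.05
position: [0.5985, -0.0606, -0.0179]
ee_rot: [-1.898, -2.498, 0.002]
force: [-0.2, 0.7, 0.5]
width: 0.002
gripper_force: 0.0
```

Call:
{"fn": "apply_moves", "kwargs": {
  "motion": [
    {"x": 0.6,"y": 0.16,"z": 0,"yaw": 0,"hand": -1},
    {"x": 1.2,"y": 0.33,"z": 0,"yaw": 0,"hand": -1},
    {"x": 1.6,"y": 0.44,"z": 0,"yaw": 0,"hand": -1},
    {"x": 1.8,"y": 0.5,"z": 0,"yaw": 0,"hand": -1},
    {"x": 1.95,"y": 0.53,"z": 0,"yaw": 0,"hand": -1},
    {"x": 2.05,"y": 0.56,"z": 0,"yaw": 0,"hand": -1},
    {"x": 2.05,"y": 0.56,"z": 0,"yaw": 0,"hand": -1}
  ]
}}

```text
clock: 15.92
position: [0.6189, -0.0576, -0.0156]
ee_rot: [-1.903, -2.496, 0.003]
force: [-9.7, -0.5, 9.3]
width: 0.002
gripper_force: 6.8
```

```bash
python3 bar.py
```

```text
15.925 [ 0.6189 -0.0576 -0.0156] [-1.903 -2.496  0.003] 0.002 [-0.28  0.7   0.43  1.8  -0.41  0.74  0.64] [-9.7 -0.5  9.3]
0.68
y -100 10.3 32.8
y -80 3.0 33.3
y -60 3.0 32.8
y -40 2.7 32.6
y -20 2.0 31.8
y 0 2.0 31.5
y 20 1.6 31.7
[[  -9.1 -103.9]]
```

Call:
{"fn": "apply_moves", "kwargs": {
  "motion": [
    {"x": -1.3,"y": -0.35,"z": 0,"yaw": 0,"hand": -1},
    {"x": -2.2,"y": -0.6,"z": 3.5,"yaw": 0,"hand": -1},
    {"x": -3.7,"y": 5,"z": 4,"yaw": 0,"hand": -1},
    {"x": -5.2,"y": 11,"z": 4,"yaw": 0,"hand": -1},
    {"x": -6.6,"y": 17.3,"z": 4,"yaw": 0,"hand": -1},
    {"x": -6.6,"y": 17.5,"z": 2,"yaw": 0,"hand": -1},
    {"x": -6.6,"y": 17.5,"z": 0,"yaw": 0,"hand": -1},
    {"x": -6.2,"y": 17.61,"z": 0,"yaw": 0,"hand": -1},
    {"x": -5.8,"y": 17.72,"z": 0,"yaw": 0,"hand": -1},
    {"x": -5.4,"y": 17.83,"z": 0,"yaw": 0,"hand": -1}
  ]
}}

```text
clock: 17.27
position: [0.5679, 0.1209, -0.0149]
ee_rot: [1.904, 2.498, 0.002]
force: [-1.6, -0.2, 0.9]
width: 0.004
gripper_force: 0.9
```

Call:
{"fn": "apply_moves", "kwargs": {
  "motion": [
    {"x": 0.2,"y": 0.05,"z": 0,"yaw": 0,"hand": -1},
    {"x": 0.3,"y": 0.08,"z": 0,"yaw": 0,"hand": -1},
    {"x": 0.4,"y": 0.11,"z": 0,"yaw": 0,"hand": -1},
    {"x": 0.4,"y": 0.11,"z": 0,"yaw": 0,"hand": -1}
  ]
}}

```text
clock: 17.77
position: [0.5699, 0.1217, -0.0153]
ee_rot: [-1.903, -2.497, 0.002]
force: [-6.7, -2.2, 8.7]
width: 0.005
gripper_force: 5.6
```

The bar is firm at both ends. Now a closer look at the key.

Call:
{"fn": "apply_moves", "kwargs": {
  "motion": [
    {"x": -1.5,"y": -0.4,"z": 0,"yaw": 0,"hand": -1},
    {"x": -2,"y": -0.5,"z": 6,"yaw": 0,"hand": -1},
    {"x": -5,"y": 2,"z": 11,"yaw": -10,"hand": -1},
    {"x": -8,"y": 5,"z": 15,"yaw": -20,"hand": 0.3},
    {"x": -11,"y": 8,"z": 19,"yaw": -30,"hand": 0.3},
    {"x": -14.3,"y": 12,"z": 21.5,"yaw": -40,"hand": 0.3},
    {"x": -14.3,"y": 13.4,"z": 21.5,"yaw": -50,"hand": 0.3},
    {"x": -14.3,"y": 13.4,"z": 21.5,"yaw": -50,"hand": 0.3},
    {"x": -14.3,"y": 13.4,"z": 21.5,"yaw": -50,"hand": 0.3}
  ]
}}

```text
clock: 18.9
position: [0.4283, 0.255, 0.1991]
ee_rot: [2.779, 1.464, -0.0]
force: [0.6, -0.4, -0.3]
width: 0.607
gripper_force: 0.0
```

```bash
python3 - <<'E'
from look import *
look("w8",[("key",.04),("bar",.025)]);m,a=pickle.load(open("w8.pkl","rb"))
A=cv2.imread("pics/w8.png")
cv2.imwrite("pics/w8c.png",A[:420])
E
```

```text
18.9 [0.4283 0.255  0.1991] [ 2.779  1.464 -0.   ] 0.02 [-1.32  0.28  0.86  1.92 -0.24  1.05 -0.96] [ 0.6 -0.4 -0.3]
key 0.98 [238.  45. 268. 142.] [474. 324.] [109.  34.] 56.0 [[430.0, 288.0], [458.0, 269.0], [519.0, 359.0], [491.0, 378.0]]
bar 0.69 [390. 151. 460. 235.] [612.  66.] [ 32. 185.] 14.8 [[573.0, 151.0], [620.0, -28.0], [651.0, -19.0], [604.0, 159.0]]
```

View pics/w8c.png

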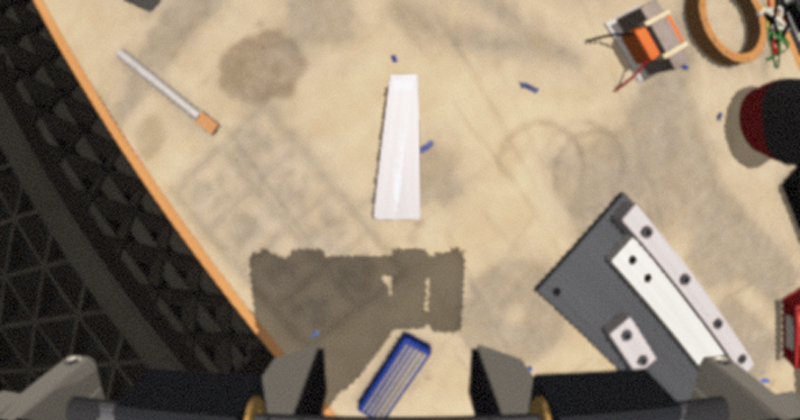

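```bash
python3 - <<'E'
from look import *
m,a=pickle.load(open("w8.pkl","rb"))
W=px2w("wrist",np.array([[421,218.5],[374,218],[417.5,75],[389.5,75]])/1.5625,.04,m)[:,:2]*1000
print(W.round(1),np.linalg.norm(W[0]-W[2]),np.linalg.norm(W[0]-W[1]),np.linalg.norm(W[2]-W[3]))
d=W[2]-W[0];print("yaw y axis",np.degrees(np.arctan2(-d[0],d[1])))
# mask fit
r=silhouettes("key","wrist")[0];v,u=np.nonzero(r["mask"])
th=np.arctan2(-d[0],d[1]);ex=np.array([np.cos(th),np.sin(th)]);ey=np.array([-ex[1],ex[0]])
o=(W[0]+W[2])/2-14*ex;print("origin est",o)
F=(px2w("wrist",np.c_[u,v],.04,m)[:,:2]*1000-o)@np.c_[ex,ey]
for y in range(-50,51,20):
    k=abs(F[:,1]-y)<2;print(y,F[k,0].min().round(1),F[k,0].max().round(1))
print(F[:,1].min(),F[:,1].max())
E
```

```text
[[459.4 267.8]
 [430.4 288.1]
 [518.  358.6]
 [501.1 370.1]] 108.16028136960361 35.446770673453614 20.418344742236215
yaw y axis -32.8248063697441
origin est [476.92170207 320.78480176]
-50 -21.8 12.4
-30 -18.7 12.8
-10 -15.6 12.1
10 -12.7 12.6
30 -9.8 13.1
50 -6.9 13.7
-53.789087001329364 55.43144455742747
```

The key stands upright with its nose away from the gripper. Its origin is ≈(477,321) mm at yaw -33°, and the straight edge is on the right, at column 418. I'll grasp near the thick end, with the pads flush on the straight face.

Call:
{"fn": "apply_moves", "kwargs": {
  "motion": [
    {"x": 2,"y": 3,"z": -3,"yaw": 2,"hand": 0.3},
    {"x": 3.2,"y": 4.4,"z": -7,"yaw": 2,"hand": 0.3},
    {"x": 3.2,"y": 4.4,"z": -12,"yaw": 2,"hand": 0.3},
    {"x": 3.2,"y": 4.4,"z": -16,"yaw": 2,"hand": 0.3},
    {"x": 3.2,"y": 4.4,"z": -19,"yaw": 2,"hand": 0.3},
    {"x": 3.2,"y": 4.4,"z": -20.5,"yaw": 2,"hand": 0.3},
    {"x": 3.2,"y": 4.4,"z": -20.9,"yaw": 2,"hand": 0.3},
    {"x": 3.2,"y": 4.4,"z": -20.9,"yaw": 2,"hand": 0.3}
  ]
}}

```text
clock: 20.1
position: [0.4606, 0.3003, -0.0091]
ee_rot: [-2.755, -1.509, -0.002]
force: [0.9, 0.0, -0.4]
width: 0.651
gripper_force: 0.0
```

```bash
cat > keyfit.py <<'E'
from look import *
from scipy.optimize import least_squares
def keyfit(m,mask,z,g):
    # fit key outline (top face at height z) to mask outer edges; g=(x,y mm,yaw deg). returns pose
    c=max(cv2.findContours(mask.astype(np.uint8),0,cv2.CHAIN_APPROX_NONE)[0],key=cv2.contourArea)[:,0]
    W=px2w("wrist",c,z,m)[:,:2]*1000
    poly=np.array([[14,-55],[14,55],[-6,55],[-22,-55]],np.float32).reshape(-1,1,2)
    def r(p):
        t=np.radians(p[2]);ex=np.array([np.cos(t),np.sin(t)]);ey=np.array([-ex[1],ex[0]])
        L=(W-p[:2])@np.c_[ex,ey]
        d=np.array([cv2.pointPolygonTest(poly,(float(a),float(b)),True) for a,b in L])
        return np.where(L[:,1]<p0cut,0,d)
    global p0cut
    p0cut=-100
    s=least_squares(r,g,loss="soft_l1",diff_step=1e-3,x_scale=[1,1,.5]);return s.x.round(1),np.abs(s.fun).mean().round(2)
E
python3 - <<'E'
from keyfit import *
look("w9",[]);m,a=pickle.load(open("w9.pkl","rb"))
m0,a0=pickle.load(open("w8.pkl","rb"))
for r in silhouettes("key","wrist")[:1]:
    print(r["p"],r["rect"]);v,u=np.nonzero(r["mask"]);print((px2w("wrist",np.c_[u,v],.04,m)[:,:2]*1000).min(0))
# tips/key in image
cv2.imwrite("pics/w9c.png",cv2.imread("pics/w9.png"))
E
```

```text
20.1 [ 0.4606  0.3003 -0.0091] [-2.755e+00 -1.509e+00 -2.000e-03] 0.011 [-1.1   0.64  0.61  1.99 -0.58  0.68 -0.69] [ 0.9  0.  -0.4]
0.67 [221.2, 96.0, 288.9, 293.3]
[431.97373104 275.60729923]
```

View pics/w9c.png

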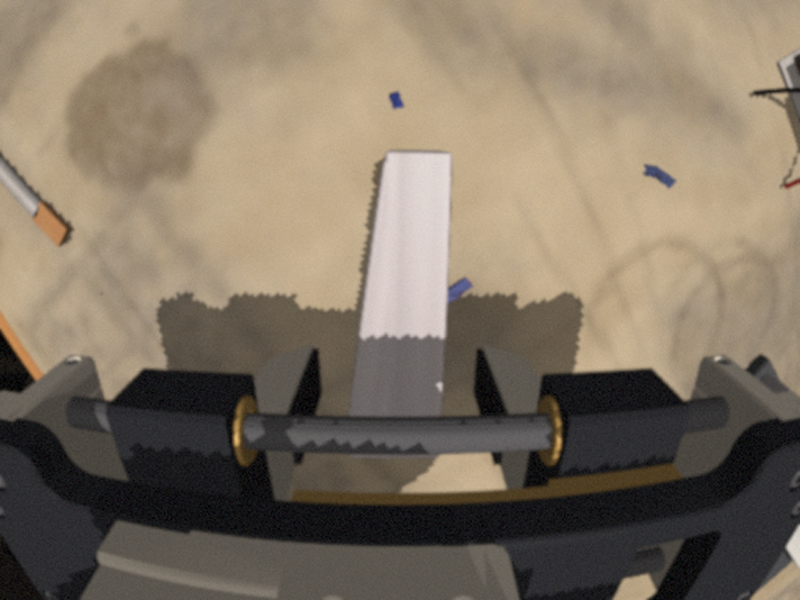

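The fingers straddle the thick half of the key evenly (key columns 352–443, pads at 320 and 478). I'll close and lift slightly.

Call:
{"fn": "apply_moves", "kwargs": {
  "motion": [
    {"x": 0,"y": 0,"z": 0,"yaw": 0,"hand": -1},
    {"x": 0,"y": 0,"z": 0,"yaw": 0,"hand": -1},
    {"x": 0,"y": 0,"z": 0,"yaw": 0,"hand": -1},
    {"x": 0,"y": 0,"z": 0,"yaw": 0,"hand": -1},
    {"x": 0,"y": 0,"z": 0,"yaw": 0,"hand": -1},
    {"x": 0,"y": 0,"z": 0,"yaw": 0,"hand": -1}
  ],
  "newtons": 40
}}

```text
clock: 20.95
position: [0.46, 0.3003, -0.0096]
ee_rot: [-2.755, -1.509, -0.0]
force: [-0.9, 0.3, 4.9]
width: 0.351
gripper_force: 39.1
```

Call:
{"fn": "apply_moves", "kwargs": {
  "motion": [
    {"x": 0,"y": 0,"z": 1,"yaw": 0,"hand": -1},
    {"x": 0,"y": 0,"z": 3,"yaw": 0,"hand": -1},
    {"x": 0,"y": 0,"z": 6,"yaw": 0,"hand": -1},
    {"x": 0,"y": 0,"z": 8,"yaw": 0,"hand": -1},
    {"x": 0,"y": 0,"z": 8,"yaw": 0,"hand": -1}
  ]
}}

```text
clock: 21.58
position: [0.4606, 0.3006, 0.0714]
ee_rot: [-2.755, -1.509, -0.003]
force: [0.1, -0.5, -3.9]
width: 0.356
gripper_force: 39.2
```

```bash
python3 - <<'E'
from look import *
look("w10",[("key",.12)])
s=get_image("side");P=observe()["position"];u,v=map(int,proj("side",P));print(u,v)
A=cv2.resize(s[v-40:v+20,u-40:u+40],(400,300),interpolation=cv2.INTER_CUBIC)
B=cv2.resize(cv2.imread("pics/w10.png"),(400,300))
cv2.imwrite("pics/c10.png",np.hstack([A,B]))
E
```

```text
21.575 [0.4606 0.3006 0.0714] [-2.755 -1.509 -0.003] 0.03 [-1.18  0.53  0.72  1.94 -0.47  0.84 -0.78] [ 0.1 -0.5 -3.9]
key 0.6 [226.  98. 290. 295.] [480. 331.] [91. 33.] 57.6 [[442.0, 301.0], [470.0, 284.0], [519.0, 361.0], [491.0, 378.0]]
217 129
```

View pics/c10.png

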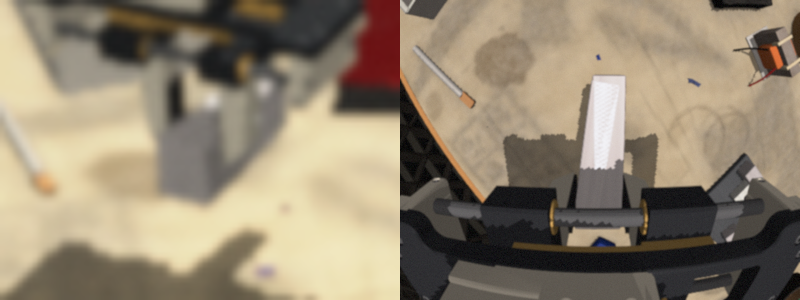

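The key is held level and unchanged relative to the tool. The left image shows it hanging between the fingers; the right shows the nose at tool-image top (610,76). I'm past the picture allowance, so I'll work numerically from here.

```bash
cat > kt.py <<'E'
from look import *
def keytop(tag,ztop,yaw_guess,o):
    m,a=pickle.load(open(tag+".pkl","rb"));r=silhouettes("key","wrist")[0];print("p",r["p"])
    v,u=np.nonzero(r["mask"]);W=px2w("wrist",np.c_[u,v],ztop,m)[:,:2]*1000
    t=np.radians(yaw_guess)
    for _ in range(3):
        ex=np.array([np.cos(t),np.sin(t)]);ey=np.array([-ex[1],ex[0]]);F=(W-o)@np.c_[ex,ey]
        nose=np.percentile(F[:,1],99.7);R=[];L=[]
        for y in np.arange(nose-60,nose-5,3):
            k=abs(F[:,1]-y)<1.5
            if k.sum()>5:R.append((y,F[k,0].max()));L.append((y,F[k,0].min()))
        R=np.array(R);L=np.array(L);pr=np.polyfit(R[:,0],R[:,1],1);pl=np.polyfit(L[:,0],L[:,1],1)
        t-=np.arctan((pr[0]+pl[0]-.1455)/2)
        o=o+ey*(nose-55)+ex*((np.polyval(pr,nose-30)-14 + np.polyval(pl,nose-30)-(-14+.1455*25))/2)
    print("slopes r,l",pr.round(3),pl.round(3),"yaw",np.degrees(t).round(2),"origin",o.round(1));return o,np.degrees(t)
E
python3 - <<'E'
from kt import *
P=observe()["position"]*1e3
o,y=keytop("w10",.121,-33,np.array([477.,321.]))
t=np.radians(y);d=P[:2]-o;print("tcp in key frame",d@np.array([[np.cos(t),-np.sin(t)],[np.sin(t),np.cos(t)]]))
from scipy.spatial.transform import Rotation as R
yv=R.from_rotvec(observe()["ee_rot"]).as_matrix()[:,1];print("tool y angle",np.degrees(np.arctan2(yv[1],yv[0])))
E
```

```text
p 0.6
slopes r,l [6.0000e-03 1.3739e+01] [  0.14 -13.74] yaw -32.62 origin [477.  322.1]
tcp in key frame [ -2.99538659 -28.30457331]
tool y angle -32.58930455561886
```

Call:
{"fn": "apply_moves", "kwargs": {
  "motion": [
    {"x": 1.5,"y": -4,"z": 0,"yaw": 5,"hand": -1},
    {"x": 3.5,"y": -8.5,"z": 0,"yaw": 12,"hand": -1},
    {"x": 5.5,"y": -13,"z": 0,"yaw": 19,"hand": -1},
    {"x": 7.5,"y": -17.5,"z": 0,"yaw": 26,"hand": -1},
    {"x": 9.5,"y": -22,"z": 0,"yaw": 33,"hand": -1},
    {"x": 11.5,"y": -26.5,"z": 0,"yaw": 40,"hand": -1},
    {"x": 13.3,"y": -30.5,"z": 0,"yaw": 46,"hand": -1},
    {"x": 14.3,"y": -32.6,"z": 0,"yaw": 48,"hand": -1},
    {"x": 14.3,"y": -32.6,"z": 0,"yaw": 48,"hand": -1},
    {"x": 14.3,"y": -32.6,"z": 0,"yaw": 48,"hand": -1}
  ]
}}

```text
clock: 23.02
position: [0.6021, -0.025, 0.0693]
ee_rot: [-1.903, -2.498, 0.001]
force: [-0.3, 1.6, -3.7]
width: 0.356
gripper_force: 39.2
```

```bash
cat > chk.py <<'E'
from kt import *
def chk(tag,ztop,og):
    look(tag,[]);m,a=pickle.load(open(tag+".pkl","rb"))
    o,y=keytop(tag,ztop,15.4,np.array(og,float));print("key_f",f(o[None]/1e3),"rel yaw",(y-15.4).round(2),"tcp_f",f(observe()["position"][None]))
    for r in silhouettes("bar","wrist")[:1]: print(r["p"],r["rect"]);baredge(m,r["mask"])
    r=silhouettes("fixture","wrist")
    if r:
        v,u=np.nonzero(r[0]["mask"]);F=f(px2w("wrist",np.c_[u,v],.01,m))
        print("plate left edge",[(y,F[abs(F[:,1]-y)<1.5,0].min() if (abs(F[:,1]-y)<1.5).any() else None) for y in range(-60,121,30)],"top",F[:,1].max())
E
python3 -c "
from chk import *
chk('w11',.121,[599,4])"
```

```text
23.025 [ 0.6021 -0.025   0.0693] [-1.903e+00 -2.498e+00  1.000e-03] 0.021 [-0.36  0.56  0.46  1.8  -0.32  0.86  0.52] [-0.3  1.6 -3.7]
p 0.83
slopes r,l [-2.0000e-03  1.3682e+01] [  0.148 -13.682] yaw 15.53 origin [597.2   1.4]
key_f [[-14.2 -41.3]] rel yaw 0.13 tcp_f [[-16.1 -67.5]]
0.94 [281.4, 0.0, 318.9, 231.3]
y -80 10.6 33.0
y -60 10.7 32.7
y -40 10.1 33.2
y -20 10.4 33.9
y 0 10.8 33.1
y 20 2.8 33.5
y 40 3.5 34.0
y 60 2.7 33.2
y 80 3.6 35.0
plate left edge [(-60, np.float64(-59.6)), (-30, np.float64(-60.0)), (0, np.float64(-59.8)), (30, np.float64(-59.2)), (60, np.float64(-59.9)), (90, np.float64(-59.3)), (120, None)] top 100.1
```

Call:
{"fn": "apply_moves", "kwargs": {
  "motion": [
    {"x": 0.15,"y": 0.04,"z": -2,"yaw": 0,"hand": -1},
    {"x": 0.15,"y": 0.04,"z": -4,"yaw": 0,"hand": -1},
    {"x": 0.15,"y": 0.04,"z": -5.5,"yaw": 0,"hand": -1},
    {"x": 0.15,"y": 0.04,"z": -6.3,"yaw": 0,"hand": -1},
    {"x": 0.15,"y": 0.04,"z": -6.6,"yaw": 0,"hand": -1},
    {"x": 0.15,"y": 0.04,"z": -6.6,"yaw": 0,"hand": -1}
  ]
}}

```text
clock: 23.98
position: [0.6047, -0.0255, 0.0044]
ee_rot: [1.904, 2.499, 0.0]
force: [-0.1, -0.2, -3.2]
width: 0.352
gripper_force: 39.2
```

```bash
python3 -c "
from chk import *
chk('w12',.053,[599,4])"
```

```text
23.975 [ 0.6047 -0.0255  0.0044] [1.904 2.499 0.   ] 0.009 [-0.33  0.64  0.41  1.84 -0.37  0.74  0.56] [-0.1 -0.2 -3.2]
p 0.96
slopes r,l [6.0000e-03 1.3646e+01] [  0.14  -13.647] yaw 15.53 origin [599.8   1. ]
key_f [[-11.9 -42.4]] rel yaw 0.13 tcp_f [[-13.9 -69.3]]
0.7 [286.5, 0.0, 339.6, 242.1]
y -60 5.6 32.9
y -40 5.5 33.1
y -20 5.5 33.0
y 0 5.7 33.1
y 20 2.6 33.1
y 40 3.1 33.4
y 60 2.6 33.6
plate left edge [(-60, np.float64(-59.3)), (-30, np.float64(-59.7)), (0, np.float64(-60.1)), (30, np.float64(-59.3)), (60, np.float64(-59.9)), (90, None), (120, None)] top 79.6
```

Call:
{"fn": "apply_moves", "kwargs": {
  "motion": [
    {"x": 0,"y": 0,"z": -0.2,"yaw": 0,"hand": -1},
    {"x": 0,"y": 0,"z": -0.3,"yaw": 0,"hand": -1},
    {"x": -0.15,"y": 0.5,"z": -0.3,"yaw": 0,"hand": -1},
    {"x": -0.28,"y": 1.0,"z": -0.3,"yaw": 0,"hand": -1},
    {"x": -0.4,"y": 1.5,"z": -0.3,"yaw": 0,"hand": -1},
    {"x": -0.5,"y": 1.95,"z": -0.3,"yaw": 0,"hand": -1},
    {"x": -0.5,"y": 1.95,"z": -0.3,"yaw": 0,"hand": -1}
  ]
}}

```text
clock: 25.05
position: [0.5994, -0.0052, 0.0012]
ee_rot: [-1.902, -2.5, -0.0]
force: [0.7, -0.1, -2.9]
width: 0.356
gripper_force: 39.2
```

```bash
python3 -c "
from chk import *
chk('w13',.051,[594,20])"
```

```text
25.05 [ 0.5994 -0.0052  0.0012] [-1.902 -2.5   -0.   ] 0.01 [-0.36  0.64  0.41  1.85 -0.37  0.72  0.53] [ 0.7 -0.1 -2.9]
p 0.64
slopes r,l [ 0.    13.611] [  0.145 -13.611] yaw 15.35 origin [594.2  20.9]
key_f [[-12.  -21.7]] rel yaw -0.05 tcp_f [[-14.  -49.1]]
0.65 [279.0, 0.9, 340.7, 317.0]
y -100 0.9 11.5
y -40 5.6 33.2
y -20 5.5 32.8
y 0 5.4 33.1
y 20 5.5 33.1
y 40 2.5 33.6
y 60 2.9 33.8
y 80 3.0 34.0
plate left edge [(-60, np.float64(-60.1)), (-30, np.float64(-59.6)), (0, np.float64(-60.1)), (30, np.float64(-60.1)), (60, np.float64(-59.5)), (90, np.float64(-59.8)), (120, None)] top 99.8
```

Call:
{"fn": "apply_moves", "kwargs": {
  "motion": [
    {"x": 0,"y": 0,"z": -0.1,"yaw": 0,"hand": -1},
    {"x": 0,"y": 0,"z": -0.15,"yaw": 0,"hand": -1},
    {"x": 0,"y": 0,"z": -0.15,"yaw": 0,"hand": -1}
  ]
}}

```text
clock: 25.62
position: [0.5997, -0.0062, 0.0004]
ee_rot: [1.904, 2.499, 0.001]
force: [-2.9, -0.3, 4.6]
width: 0.354
gripper_force: 39.2
```

Call:
{"fn": "apply_moves", "kwargs": {
  "motion": [
    {"x": 0,"y": 0,"z": 0,"yaw": 0,"hand": -0.05},
    {"x": 0,"y": 0,"z": 0,"yaw": 0,"hand": -0.05},
    {"x": 0,"y": 0,"z": 0,"yaw": 0,"hand": -0.05},
    {"x": 0,"y": 0,"z": 2,"yaw": 0,"hand": -0.05},
    {"x": 0,"y": 0,"z": 6,"yaw": 0,"hand": -0.05},
    {"x": 0.6,"y": -2.5,"z": 7,"yaw": 0,"hand": -1},
    {"x": 1.0,"y": -4.5,"z": 7,"yaw": 0,"hand": -1},
    {"x": 1.0,"y": -4.5,"z": 7,"yaw": 0,"hand": -1},
    {"x": 1.0,"y": -4.5,"z": 7,"yaw": 0,"hand": -1}
  ]
}}

```text
clock: 26.75
position: [0.6087, -0.0502, 0.0687]
ee_rot: [-1.903, -2.498, 0.001]
force: [-0.6, 1.0, -0.3]
width: 0.091
gripper_force: 0.0
```

```bash
python3 -c "
from chk import *
chk('w14',.050,[594,20])"
```

```text
26.75 [ 0.6087 -0.0502  0.0687] [-1.903e+00 -2.498e+00  1.000e-03] 0.012 [-0.32  0.57  0.46  1.78 -0.32  0.87  0.56] [-0.6  1.  -0.3]
p 0.93
slopes r,l [5.000e-03 1.328e+01] [  0.141 -13.278] yaw 15.28 origin [594.9  19.8]
key_f [[-11.6 -22.9]] rel yaw -0.12 tcp_f [[-16.5 -93.7]]
0.74 [279.8, 0.9, 321.1, 223.4]
y -100 2.4 31.4
y -80 5.2 31.8
y -60 4.7 31.6
y -40 5.1 33.2
y -20 5.6 33.2
y 0 4.7 32.1
y 20 5.4 33.5
y 40 3.9 33.5
y 60 4.0 33.8
plate left edge [(-60, np.float64(-60.4)), (-30, np.float64(-61.0)), (0, np.float64(-60.4)), (30, np.float64(-60.2)), (60, np.float64(-59.5)), (90, None), (120, None)] top 73.9
```

Call:
{"fn": "apply_moves", "kwargs": {
  "motion": [
    {"x": 0.05,"y": -0.2,"z": -3,"yaw": 0,"hand": -1},
    {"x": 0.05,"y": -0.2,"z": -6,"yaw": 0,"hand": -1},
    {"x": 0.05,"y": -0.2,"z": -7.5,"yaw": 0,"hand": -1},
    {"x": 0.05,"y": -0.2,"z": -7.5,"yaw": 0,"hand": -1},
    {"x": -0.1,"y": 0.3,"z": -7.5,"yaw": 0,"hand": -1},
    {"x": -0.24,"y": 0.8,"z": -7.5,"yaw": 0,"hand": -1},
    {"x": -0.38,"y": 1.3,"z": -7.5,"yaw": 0,"hand": -1},
    {"x": -0.52,"y": 1.8,"z": -7.5,"yaw": 0,"hand": -1},
    {"x": -0.52,"y": 1.8,"z": -7.5,"yaw": 0,"hand": -1}
  ]
}}

```text
clock: 28.08
position: [0.6043, -0.0322, -0.0051]
ee_rot: [-1.903, -2.5, -0.001]
force: [0.2, -0.6, -0.1]
width: 0.008
gripper_force: 0.3
```

```bash
python3 -c "
from chk import *
chk('w15',.050,[594,30])"
```

```text
28.075 [ 0.6043 -0.0322 -0.0051] [-1.903e+00 -2.500e+00 -1.000e-03] 0.006 [-0.31  0.66  0.41  1.84 -0.38  0.72  0.58] [ 0.2 -0.6 -0.1]
p 0.72
slopes r,l [ 0.    14.027] [  0.145 -14.026] yaw 15.37 origin [591.6  31.7]
key_f [[-11.6 -10.6]] rel yaw -0.03 tcp_f [[-16.7 -75.5]]
0.89 [292.2, 3.0, 345.5, 242.4]
y -60 5.7 32.4
y -40 6.0 32.8
y -20 5.9 32.6
y 0 5.9 33.2
y 20 6.2 33.1
y 40 6.2 33.0
y 60 2.6 33.9
plate left edge [(-60, np.float64(-59.5)), (-30, np.float64(-59.3)), (0, np.float64(-59.8)), (30, np.float64(-59.7)), (60, np.float64(-59.4)), (90, None), (120, None)] top 71.1
```

Call:
{"fn": "apply_moves", "kwargs": {
  "motion": [
    {"x": -0.1,"y": 0.35,"z": 0,"yaw": 0,"hand": -1},
    {"x": -0.19,"y": 0.7,"z": 0,"yaw": 0,"hand": -1},
    {"x": -0.27,"y": 1.0,"z": 0,"yaw": 0,"hand": -1},
    {"x": -0.33,"y": 1.2,"z": 0,"yaw": 0,"hand": -1},
    {"x": -0.33,"y": 1.2,"z": 0,"yaw": 0,"hand": -1}
  ]
}}

```text
clock: 28.9
position: [0.6024, -0.0223, -0.0047]
ee_rot: [1.903, 2.496, 0.0]
force: [3.8, -5.3, 0.7]
width: 0.005
gripper_force: 3.1
```

Call:
{"fn": "apply_moves", "kwargs": {
  "motion": [
    {"x": -0.03,"y": 0.1,"z": 0,"yaw": 0,"hand": -1},
    {"x": -0.06,"y": 0.2,"z": 0,"yaw": 0,"hand": -1},
    {"x": -0.06,"y": 0.2,"z": 0,"yaw": 0,"hand": -1}
  ]
}}

```text
clock: 29.28
position: [0.6024, -0.0212, -0.0045]
ee_rot: [1.903, 2.494, 0.0]
force: [5.4, -7.6, -0.3]
width: 0.001
gripper_force: 4.3
```

Call:
{"fn": "apply_moves", "kwargs": {
  "motion": [
    {"x": -0.03,"y": 0.1,"z": 0,"yaw": 0,"hand": -1},
    {"x": -0.06,"y": 0.2,"z": 0,"yaw": 0,"hand": -1},
    {"x": -0.06,"y": 0.2,"z": 0,"yaw": 0,"hand": -1}
  ]
}}

```text
clock: 29.65
position: [0.6023, -0.0201, -0.0043]
ee_rot: [1.903, 2.492, 0.0]
force: [7.1, -8.4, -0.7]
width: 0.004
gripper_force: 5.4
```

```bash
python3 -c "
from chk import *
chk('w16',.050,[590,42])"
```

```text
29.65 [ 0.6023 -0.0201 -0.0043] [1.903 2.492 0.   ] 0.002 [-0.34  0.65  0.42  1.85 -0.38  0.71  0.56] [ 7.1 -8.4 -0.7]
p 0.9
slopes r,l [-4.0000e-03  1.4154e+01] [  0.149 -14.146] yaw 15.54 origin [589.9  44.2]
key_f [[-9.9  2. ]] rel yaw 0.14 tcp_f [[-15.1 -63.4]]
0.93 [289.0, 0.4, 345.1, 241.7]
y -60 8.2 33.7
y -40 7.3 33.1
y -20 7.7 33.8
y 0 8.2 33.5
y 20 7.8 33.8
y 40 7.7 33.4
y 60 7.8 33.5
plate left edge [(-60, np.float64(-60.0)), (-30, np.float64(-59.6)), (0, np.float64(-59.6)), (30, np.float64(-59.7)), (60, np.float64(-59.4)), (90, None), (120, None)] top 83.1
```

Call:
{"fn": "apply_moves", "kwargs": {
  "motion": [
    {"x": 0.1,"y": 0.15,"z": 0,"yaw": 0,"hand": -1},
    {"x": 0.1,"y": 0.3,"z": 0,"yaw": 0,"hand": -1},
    {"x": 0.1,"y": 0.3,"z": 0,"yaw": 0,"hand": -1}
  ]
}}

```text
clock: 30.22
position: [0.6023, -0.0194, -0.0044]
ee_rot: [1.904, 2.491, -0.004]
force: [3.1, -15.9, 0.0]
width: 0.005
gripper_force: 7.8
```

Call:
{"fn": "apply_moves", "kwargs": {
  "motion": [
    {"x": -0.05,"y": 0.15,"z": 0,"yaw": 0,"hand": -1},
    {"x": -0.08,"y": 0.3,"z": 0,"yaw": 0,"hand": -1},
    {"x": -0.08,"y": 0.3,"z": 0,"yaw": 0,"hand": -1}
  ]
}}

```text
clock: 30.6
position: [0.6023, -0.0194, -0.0042]
ee_rot: [1.905, 2.486, -0.006]
force: [5.8, -21.3, -2.0]
width: 0.007
gripper_force: 11.7
```

Call:
{"fn": "apply_moves", "kwargs": {
  "motion": [
    {"x": -0.05,"y": 0.15,"z": 0,"yaw": 0,"hand": -1},
    {"x": -0.05,"y": 0.25,"z": 0,"yaw": 0,"hand": -1},
    {"x": -0.05,"y": 0.25,"z": 0,"yaw": 0,"hand": -1}
  ]
}}

```text
clock: 30.98
position: [0.6023, -0.0194, -0.0041]
ee_rot: [1.906, 2.483, -0.008]
force: [7.4, -29.3, -2.2]
width: 0.005
gripper_force: 14.8
```

Call:
{"fn": "apply_moves", "kwargs": {
  "motion": [
    {"x": 0.2,"y": -1.2,"z": 0,"yaw": 0,"hand": -1},
    {"x": 0.5,"y": -2.2,"z": 0,"yaw": 0,"hand": -1},
    {"x": 0.7,"y": -3,"z": 5,"yaw": 0,"hand": -1},
    {"x": 1,"y": -4,"z": 10,"yaw": 0,"hand": -1},
    {"x": 1,"y": -5,"z": 15,"yaw": 0,"hand": -1},
    {"x": 1,"y": -5,"z": 20,"yaw": 0,"hand": -1},
    {"x": 1,"y": -5,"z": 20,"yaw": 0,"hand": -1},
    {"x": 1,"y": -5,"z": 20,"yaw": 0,"hand": -1}
  ]
}}

```text
clock: 31.98
position: [0.609, -0.0574, 0.1941]
ee_rot: [-1.901, -2.499, -0.0]
force: [-0.1, 0.2, -0.9]
width: 0.001
gripper_force: 0.0
```

```bash
python3 - <<'E'
from chk import *
chk('w17',.050,[590,42])
m,a=pickle.load(open("w17.pkl","rb"))
# gap bar/rail: grey profile across the bar-rail boundary at several y_f, z=25mm
g=cv2.cvtColor(a,cv2.COLOR_BGR2GRAY);c,q=np.cos(np.radians(15.4)),np.sin(np.radians(15.4))
for y in(-80,-60,-20,40,80):
    print(y,[int(g[int(round(p[1])),int(round(p[0]))]) for x in np.arange(24,46,1.5) for p in[proj("wrist",np.array([.6+(c*x-q*y)/1e3,.045+(q*x+c*y)/1e3,.025]),m)]])
E
```

```text
31.975 [ 0.609  -0.0574  0.1941] [-1.901 -2.499 -0.   ] 0.02 [-0.36  0.44  0.53  1.64 -0.24  1.13  0.51] [-0.1  0.2 -0.9]Traceback (most recent call last):
  File "<stdin>", line 2, in <module>
  File "chk.py", line 4, in chk
    o,y=keytop(tag,ztop,15.4,np.array(og,float));print("key_f",f(o[None]/1e3),"rel yaw",(y-15.4).round(2),"tcp_f",f(observe()["position"][None]))
        ~~~~~~^^^^^^^^^^^^^^^^^^^^^^^^^^^^^^^^^^
  File "kt.py", line 3, in keytop
    m,a=pickle.load(open(tag+".pkl","rb"));r=silhouettes("key","wrist")[0];print("p",r["p"])
                                             ~~~~~~~~~~~~~~~~~~~~~~~~~~^^^
IndexError: list index out of range
```

Call:
{"fn": "apply_moves", "kwargs": {
  "motion": [
    {"x": 0,"y": 0,"z": -5,"yaw": 0,"hand": -1},
    {"x": 0,"y": 0,"z": -10,"yaw": 0,"hand": -1},
    {"x": 0,"y": 0,"z": -10,"yaw": 0,"hand": -1},
    {"x": 0,"y": 0,"z": -10,"yaw": 0,"hand": -1}
  ]
}}

```text
clock: 32.58
position: [0.61, -0.0587, 0.0957]
ee_rot: [1.904, 2.498, -0.0]
force: [0.5, -0.5, 0.4]
width: 0.006
gripper_force: 0.0
```

```bash
python3 - <<'E'
from chk import *
try: chk('w18',.050,[590,42])
except Exception as e: print(e)
for t in("w17","w18"):
    m,a=pickle.load(open(t+".pkl","rb"))
    g=cv2.cvtColor(a,cv2.COLOR_BGR2GRAY);c,q=np.cos(np.radians(15.4)),np.sin(np.radians(15.4))
    for y in(-80,-50,-20,40,80):
        r=[]
        for x in np.arange(24,46,1.5):
            p=proj("wrist",np.array([.6+(c*x-q*y)/1e3,.045+(q*x+c*y)/1e3,.025]),m);u,v=int(round(p[0])),int(round(p[1]))
            if 0<=v<384: r.append(int(g[v,u]))
        print(t,y,r)
E
```

```text
32.575 [ 0.61   -0.0587  0.0957] [ 1.904  2.498 -0.   ] 0.022 [-0.32  0.54  0.49  1.75 -0.31  0.93  0.56] [ 0.5 -0.5  0.4]
p 0.95
slopes r,l [2.000e-03 1.392e+01] [  0.143 -13.914] yaw 15.17 origin [590.3  43.5]
key_f [[-9.7  1.1]] rel yaw -0.23 tcp_f [[ -17.1 -102.9]]
0.57 [277.7, 0.0, 315.1, 201.9]
y -100 2.3 33.9
y -80 3.7 32.9
y -60 3.3 32.9
y -40 7.5 34.0
y -20 7.2 33.5
y 0 7.1 33.2
y 20 7.0 33.9
y 40 7.1 34.0
y 60 6.4 33.4
plate left edge [(-60, np.float64(-60.7)), (-30, np.float64(-59.9)), (0, np.float64(-60.4)), (30, np.float64(-60.2)), (60, np.float64(-60.4)), (90, None), (120, None)] top 73.5
w17 -80 [184, 237, 246, 247, 245, 243, 231, 173, 152, 226, 232, 230, 229, 232, 231]
w17 -50 [245, 246, 246, 246, 245, 239, 208, 159, 173, 214, 230, 228, 227, 230, 231]
w17 -20 [244, 244, 246, 245, 244, 242, 239, 215, 198, 224, 228, 225, 226, 227, 231]
w17 40 [243, 244, 244, 245, 245, 242, 184, 141, 169, 230, 229, 225, 167, 140, 120]
w17 80 [243, 245, 246, 247, 246, 244, 211, 158, 173, 222, 231, 228, 228, 224, 227]
w18 -80 [107, 147, 146, 144, 143, 140, 136, 92, 94, 121, 122, 122, 121, 148, 192]
w18 -50 [244, 245, 246, 246, 244, 243, 224, 154, 166, 210, 227, 224, 224, 224, 228]
w18 -20 [243, 244, 244, 244, 243, 241, 241, 153, 162, 225, 224, 224, 224, 224, 226]
w18 40 [243, 243, 244, 245, 244, 239, 177, 126, 133, 221, 225, 223, 182, 150, 109]
w18 80 []
```

The key sits at (-9.7, +1.5) and the bar is parallel to the rail. I'll give the key one firmer tap to confirm it is tight.

Call:
{"fn": "apply_moves", "kwargs": {
  "motion": [
    {"x": -0.2,"y": 2.2,"z": -5,"yaw": 0,"hand": -1},
    {"x": -0.45,"y": 2.8,"z": -8.5,"yaw": 0,"hand": -1},
    {"x": -0.45,"y": 2.8,"z": -9.8,"yaw": 0,"hand": -1},
    {"x": -0.45,"y": 2.8,"z": -9.8,"yaw": 0,"hand": -1},
    {"x": -0.65,"y": 3.5,"z": -9.8,"yaw": 0,"hand": -1},
    {"x": -0.85,"y": 4.4,"z": -9.8,"yaw": 0,"hand": -1},
    {"x": -0.85,"y": 4.4,"z": -9.8,"yaw": 0,"hand": -1}
  ]
}}

```text
clock: 33.65
position: [0.6031, -0.0189, -0.0016]
ee_rot: [1.903, 2.491, -0.002]
force: [4.1, -12.8, -1.7]
width: 0.005
gripper_force: 6.6
```

Call:
{"fn": "apply_moves", "kwargs": {
  "motion": [
    {"x": 0.2,"y": -1.2,"z": 0,"yaw": 0,"hand": -1},
    {"x": 0.6,"y": -2.6,"z": 1,"yaw": 0,"hand": -1},
    {"x": 0.8,"y": -3.6,"z": 6,"yaw": 0,"hand": -1},
    {"x": 0.8,"y": -4,"z": 10,"yaw": 0,"hand": -1},
    {"x": 0.8,"y": -4,"z": 10,"yaw": 0,"hand": -1},
    {"x": 0.8,"y": -4,"z": 10,"yaw": 0,"hand": -1}
  ]
}}

```text
clock: 34.4
position: [0.6089, -0.0542, 0.097]
ee_rot: [-1.903, -2.499, -0.001]
force: [0.6, -0.4, 0.5]
width: 0.005
gripper_force: 0.0
```

```bash
python3 - <<'E'
from chk import *
try: chk('w19',.050,[590,42])
except Exception as e: print(e)
E
```

```text
34.4 [ 0.6089 -0.0542  0.097 ] [-1.903e+00 -2.499e+00 -1.000e-03] 0.021 [-0.33  0.54  0.49  1.75 -0.31  0.93  0.56] [ 0.6 -0.4  0.5]
p 0.8
slopes r,l [1.1000e-02 1.3626e+01] [  0.135 -13.615] yaw 15.04 origin [589.7  45.8]
key_f [[-9.7  3.5]] rel yaw -0.36 tcp_f [[-18.4 -97.7]]
0.66 [279.9, 0.1, 316.4, 207.0]
y -100 3.5 34.5
y -80 3.1 34.3
y -60 3.6 33.5
y -40 6.8 33.6
y -20 7.5 33.9
y 0 7.3 33.6
y 20 7.2 33.4
y 40 7.2 34.3
y 60 7.4 34.6
plate left edge [(-60, np.float64(-59.1)), (-30, np.float64(-59.2)), (0, np.float64(-58.7)), (30, np.float64(-59.4)), (60, np.float64(-59.6)), (90, None), (120, None)] top 78.7
```

The key is tight, flat and parallel at about (-9.7, +3.5), the bar lies along the rail, and the gripper is clear.

```bash
python3 -c "
from cell import *
print(sign_off())"
```

```text
the job is handed in; nothing more can be done
None
```

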